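# Stack wheel, spacer and washer on the burnisher spindle and lock with the retainer

### The job

Fit up the edge-burnishing machine on the leather bench: put the grooved wooden wheel on the upright spindle, slots down, and turn it until it drops over the spindle's cross pin and sits right down on the flange; then add the short spacer, then the washer with its recess up. Lock the stack by sliding the slotted retainer in sideways under the spindle's head and letting it down until it lies flat in the washer's recess. Let go of everything, and leave the long sleeve and the other things on the bench where they are.

Things in the scene. Friction and masses are not known exactly. Their poses are not given: they have to be found in the camera images.
- spindle_seat (a point): On the axis of the machine's upright spindle, at the top face of its steel flange (diameter 46 mm, 8 mm thick), 42 mm above the bench; z up along the axis. The fixed grey housing below is 120 x 120 x 34 mm, centred on the axis, sides along this frame's x and y. The shaft is plain, diameter 14 mm, from here to 46 mm above.
- pin_mid (a point): On the spindle axis, 4 mm above spindle_seat: middle of the cross pin, a level round bar of diameter 8 mm, 44 mm long overall, lying on the flange across the spindle (its top is 8 mm above spindle_seat). Spindle and pin stand at an unknown angle about the upright axis, not told by these frames, and a stiff brake (0.8 N m) holds them.
- spindle_neck (a point): On the spindle axis, half-way up its neck (diameter 8 mm, from 50 to 66 mm above spindle_seat; from 46 to 50 mm the shaft tapers into it). The head above it has the shaft's diameter, 14 mm. With the washer on, the retainer's plate passes over the washer's rim and under the head while its underside is between 53 and 61 mm above spindle_seat.
- spindle_tip (a point): Tip of the spindle, 80 mm above spindle_seat. The head is 14 mm across from 66 to 71 mm above spindle_seat, then tapers to 5 mm at the tip.
- wheel_c (a point): Centre of the grooved wooden wheel, a loose upright disc: diameter 60 mm, height 30 mm, about 120 g, bore 16 mm; z up. Two crossed slots 11.5 mm wide, 10 mm deep run right across its underside along its x and y, so it fits the pin every quarter turn; else it rides on the pin, 8 mm too high. Seated, this point is 15 mm above spindle_seat.
- spacer_c (a point): Centre of the short steel spacer, a standing ring of outer diameter 30 mm, bore 16 mm, 14 mm tall; z up. Seated on the wheel this point is 37 mm above spindle_seat.
- washer_c (a point): Centre of the recessed steel washer, a flat-lying disc of diameter 58 mm, 9 mm thick, bore 16 mm; its upper face (z up) has a round recess of diameter 50 mm, 4 mm deep, within a rim 4 mm wide. It starts recess up. Seated on the spacer this point is 48.5 mm above spindle_seat.
- retainer_throat (a point): Middle of the slot of the dark steel retainer, half-way up its flat U-shaped plate, 5 mm thick, within a 44 mm circle about this point. The slot is 11 mm wide, along x, open to +x, and ends 5.5 mm behind (-x) this point; z up. Slid home, this point is within 1.5 mm of the spindle axis; lying in the recess it is 51.5 mm above spindle_seat.
- retainer_tab (a point): Grip point on the retainer's upright tab, 17.5 mm behind (-x) retainer_throat and 24.5 mm above it; the tab measures 7 mm along x and 14 mm along y, and stands from the plate to 36 mm above the plate's underside. Same axes as retainer_throat.
- long_sleeve_c (a point): Bystander: centre of a spare long steel sleeve, like the short spacer (diameter 30 mm, bore 16 mm) but 32 mm tall; not used.
- wax_tin: Bystander: flat aluminium tin, diameter 62 mm, 20 mm tall; origin under its centre.
- thread_spool: Bystander: thread spool, diameter 48 mm, 56 mm tall; origin under its centre.
- awl: Bystander: awl lying on the bench, wooden handle, about 200 mm long.
- mallet: Bystander: wooden mallet lying on the bench, about 280 mm long.
- glue_jar: Bystander: amber jar with a black cap, diameter 60 mm, 75 mm tall; origin under its centre.
Things that resemble listed ones, but are neither listed nor needed, are in the scene too. Leave any green look-alike of the part that bears wheel_c alone.

How it is judged:
On the way, in this order (a step that is already met when the one before it is completed fails the run):
1. the wheel is down on the flange with the cross pin in its slots (z of wheel_c in the frame of spindle_seat between 0.0125 and 0.0175 m and horizontal distance between wheel_c and spindle_seat below 0.004 m and angle between wheel_c's own z axis and vertical below 0.12 rad), for 0.2 s.
2. the short spacer sits on the seated wheel (all of step 1 and z of spacer_c in the frame of spindle_seat between 0.0345 and 0.0395 m and horizontal distance between spacer_c and spindle_seat below 0.004 m and angle between spacer_c's own z axis and vertical below 0.12 rad), for 0.2 s.
3. the washer sits recess up on the spacer (all of step 2 and z of washer_c in the frame of spindle_seat between 0.046 and 0.051 m and horizontal distance between washer_c and spindle_seat below 0.004 m and angle between washer_c's own z axis and vertical below 0.12 rad), for 0.2 s.
4. the retainer lies in the washer's recess, round the neck (all of step 3 and z of retainer_throat in the frame of spindle_seat between 0.049 and 0.054 m and horizontal distance between retainer_throat and spindle_seat below 0.0055 m and angle between retainer_throat's own z axis and vertical below 0.12 rad), for 0.2 s.
At the end, for the whole second after the job is handed in: Wheel, spacer, washer and retainer are all on the spindle in that order, each within 2.5 mm of its seated height (15, 37, 48.5 and 51.5 mm above spindle_seat for the listed points), level within 0.12 rad, centred on the axis within 4 mm (retainer 5.5 mm), and stay there (all of step 4); the robot touches nothing.
It fails at once if a bystander is moved more than 40 mm (distance of any of long_sleeve_c, wax_tin, thread_spool, awl, mallet, glue_jar from where it was at the start of the episode above 0.04 m).
It also fails if it takes over 72 s, if anything falls off the work surface, if the arm or the gripper's body presses on something with over 40 N, if the wrist force passes 120 N, or if a joint passes its speed limit or range.

### The arm

A 6-joint arm with a two-finger parallel gripper is mounted at the origin on the work surface. World frame = base frame: x ahead of the robot, y to its left, z up, the work surface at z = 0. Lengths are in m, angles in rad, forces in N, time in s.
With the tool pointing down it reaches from about 0.3 to 0.875 m from the base axis. Payload 6.4 kg.
Tool frame: the origin (TCP) lies on the centre line of the jaws, within the pads' length; the fingertips stand 11 mm ahead of it and the grasp point (between the pads) lies 8 mm behind it; x points along the fingers, y is the direction in which the jaws open and shut, and the axes are right-handed (so a half turn about x gives the same grasp; the last joint's range is limited). The gripper opens to 85 mm and grips with 20 to 120 N. Pads are 22 mm wide; open, the fingers measure 114 mm over their backs; the gripper's body (76 mm by 85 mm) begins 54 mm behind the grasp point. The pads swing forward as they close: fully open they stand 13 mm farther back than shut.
Start: joints at [1.008, 0.181, 1.607, -0, 1.354, -0.206], TCP at [0.201, 0.539, 0.242] pointing down, gripper open.
Joint ranges: [-2.99, 2.99], [-0.89, 2.07], [0.3, 2.58], [-1.14, 4.28], [0, 2.63], [-3.12, 3.12]. Speed limits (rad/s): [2.57, 2.57, 3.01, 3.14, 3.14, 3.14].

### API

Orientations are given as a unit quaternion [w, x, y, z].
In Python, from bench import ctrl, camera, hand_in gives the robot as it stands. The module is installed in compiled form; this text tells all that it offers.
- The arm moves only by the tool drive_tool, never from a script. Its argument "increments" is a list of rows, each a list of 7 numbers: the shift along the tool's x, y, z in m, then the turn, a rotation vector about the tool's x, y, z in degrees, then the gripper's target within -1 to 1 (fully open at 1, half-way at 0, shut at -1). In form: [[dx, dy, dz, rx, ry, rz, claw], ...]. A call has 1 to 10 rows; each row shifts and turns the commanded pose from where the row before left it, along the tool's axes as they then stand; what a row does not reach is not made up. A row lasts 1/8 s, in which the tool goes at most 62.5 mm and 10.7 degrees, less where a joint would pass 70% of its speed; a pose out of reach is approached as far as the arm can. A call is refused whole if a number of a shift passes 0.0625 or a number of a turn 10.7, either way. A call with a gripper value outside its range is refused whole. The fingers move at their own pace and stop on an object; the grip force is fixed at half the most. Time passes only in rows, so rows that do not move let the fingers close. It gives the time, the measured TCP pose, the force and the opening at its end, in the units of the state.
- ctrl.get_obs(): the state, without advancing time (a new reading comes with each control period).
- camera(name): name is "scene" or "top" or "wrist"; returns a dict with "img" (420x560x3 uint8, red, green, blue), "depth" (420x560 float32, m along the optical axis (not along the pixel's ray), 0 where there is no reading), "fx", "fy", "cx", "cy" (pixels), "world_from_camera" (4x4, takes a point from camera to world coordinates); the wrist camera has in their place "hand_eye" (4x4, takes a point from camera to tool coordinates, whose origin is the TCP and whose axes are the tool frame's). Camera axes: x right, y down, z forward; pixel columns grow to the right and rows downward; lengths in m; the calibration is good to about 2 mm. The wrist camera is an equidistant fisheye: a pixel r from the principal point sees the ray r / f radians off the axis. A picture is of the moment at which its call begins: read the wrist's pose just before it.
- hand_in(): hands the job in, once; it reports no verdict.
The state is a dict: "time_s": time; "q": joint angles; "dq": joint speeds; "joint_efforts": joint torques, N m; "eef_pos": TCP position; "eef_rot": TCP orientation; "wrist_force": force on the tool from outside, world axes, zero at the start; "torque": the same for the moment, N m; "opening": opening from 0.0 (shut) to 1.0 (fully open).
Only numpy, scipy, OpenCV 4.12 (cv2) and the standard library are available. Lean on these libraries where they do the work, as an engineer would, in place of code of your own. Each camera call takes 0.05 s, during which the arm holds its last target.

## Working session

There is one attempt and no reset: what is moved stays moved. The work goes in short steps, Python scripts to look and compute and a tool call to move; the robot and the scene stay as the last step left them, time stands still between calls to the robot, and variables do not carry over. Pictures are saved under pics/ and viewed, and the job is handed in when it is done.

Besides the shell and the picture viewer there is one more tool, called after "Call:" in YAML: its name, and indented under it one key for each argument. drive_tool: Moves the arm, as the interface text tells. Its arguments: {"type":"object","properties":{"increments":{"type":"array","items":{"type":"array","items":{"type":"number"}}}},"required":["increments"]}

```bash
ls; mkdir -p pics; python3 - <<'E'
from bench import ctrl, camera
import cv2, numpy as np
o=ctrl.get_obs()
for k,v in o.items(): print(k,np.round(v,4))
for n in ["scene","top","wrist"]:
    c=camera(n); cv2.imwrite(f"pics/{n}0.png",c["img"][:,:,::-1]); np.savez(f"pics/{n}0.npz",**c)
    print(n,c["fx"],c["fy"],c["cx"],c["cy"]); print(np.round(c.get("world_from_camera",c.get("hand_eye")),4))
E
```

```text
pics
time_s 0.0
q [ 1.0077  0.1816  1.608  -0.      1.3538 -0.2063]
dq [-0.0013  0.0007 -0.0013  0.0008 -0.0004  0.0008]
joint_efforts [ 1.00000e-04 -4.44891e+01 -3.51327e+01 -2.00000e-04  9.50000e-03
  0.00000e+00]
eef_pos [0.2005 0.5383 0.2414]
eef_rot [ 0.6956  0.1249  0.6961 -0.1261]
wrist_force [-0.1977  0.5008 -0.795 ]
torque [-0.0475 -0.0042 -0.0089]
opening 1.0012
scene 440.37538997305745 440.37538997305745 277.5446690812607 207.80082149482155
[[ 0.773   0.4311 -0.4655  1.0815]
 [ 0.6345 -0.5208  0.5712 -0.6201]
 [ 0.0039 -0.7368 -0.676   0.8457]
 [ 0.      0.      0.      1.    ]]
top 516.4296005900924 516.4296005900924 277.91302240637276 202.68968730800276
[[ 0.0204 -0.9977  0.0646  0.47  ]
 [-0.9997 -0.0214 -0.0142  0.0325]
 [ 0.0155 -0.0643 -0.9978  1.3106]
 [ 0.      0.      0.      1.    ]]
wrist 325.19226210127806 325.19226210127806 274.6216971372582 208.13742682341135
[[ 2.000e-04 -3.039e-01  9.527e-01 -1.314e-01]
 [ 1.000e+00  5.000e-04 -1.000e-04 -0.000e+00]
 [-4.000e-04  9.527e-01  3.039e-01 -7.800e-02]
 [ 0.000e+00  0.000e+00  0.000e+00  1.000e+00]]
```

View pics/scene0.png

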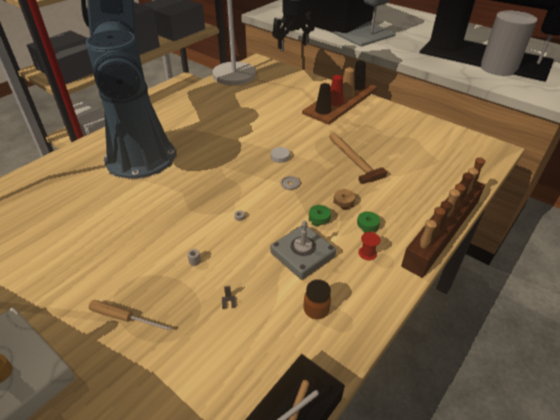

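View pics/top0.png

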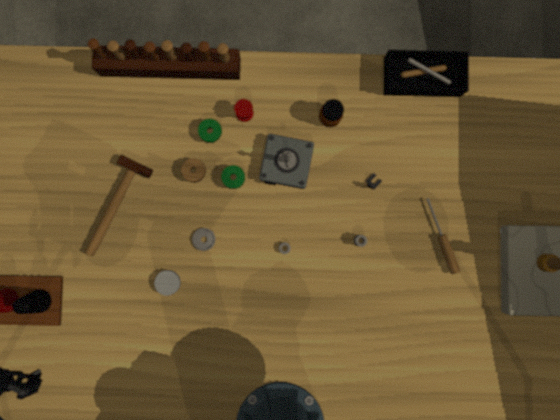

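View pics/wrist0.png

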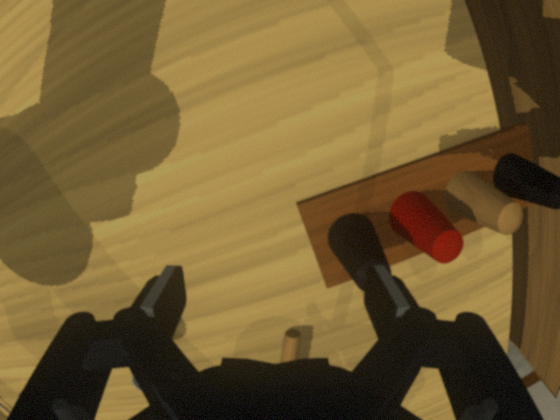

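Candidates in the top view:
- Wheel: the brown wooden disc at (193,170). The look-alikes are the green discs at (232,177) and (210,130).
- Short spacer: (284,247). The taller long sleeve is at (360,240).
- Washer: (203,239). The wax tin is at (167,283).
- Retainer: (373,181).
- Spindle: (287,160).

Next I'll crop closer and measure.

```bash
cat > h.py <<'E'
import numpy as np, cv2
def load(f): return dict(np.load(f))
def cloud(c):
    d=c["depth"];v,u=np.mgrid[:d.shape[0],:d.shape[1]]
    P=np.stack([(u-c["cx"])/c["fx"]*d,(v-c["cy"])/c["fy"]*d,d],-1)
    T=c["world_from_camera"]; W=P@T[:3,:3].T+T[:3,3]; W[d<=0]=np.nan
    return W
E
python3 - <<'E'
from h import *
c=load("pics/top0.npz");W=cloud(c);im=c["img"][:,:,::-1]
cv2.imwrite("pics/topcrop.png",cv2.resize(im[90:300,150:400],None,fx=3.2,fy=2.85,interpolation=cv2.INTER_CUBIC)[:600,:800])
s=load("pics/scene0.npz")
cv2.imwrite("pics/scenecrop.png",cv2.resize(s["img"][140:320,180:400][:,:,::-1],None,fx=3.3,fy=3.3,interpolation=cv2.INTER_CUBIC))
print("table z",np.nanmedian(W[200:230,300:340,2]))
z=W[...,2]-np.nanmedian(W[200:230,300:340,2])
def obj(n,u0,u1,v0,v1,zmin=0.004):
    m=np.zeros(z.shape,bool);m[v0:v1,u0:u1]=z[v0:v1,u0:u1]>zmin
    p=W[m];print(n,m.sum(),np.round(p.mean(0),4),"mm",np.round(np.nanmin(p,0),3),np.round(np.nanmax(p,0),3), "bboxmid",np.round((np.nanmin(p,0)+np.nanmax(p,0))/2,4))
obj("wheel",176,210,153,187);obj("spacer",274,294,238,257);obj("washer",188,218,225,254,.003)
obj("sleeve",350,372,230,250);obj("ret",362,386,170,192,.002);obj("tin",150,184,267,300);obj("housing",256,318,130,190,.02)
obj("green1",219,246,163,192);obj("green2",196,222,118,144)
for n in ("top0","scene0"):
  W2=cloud(load(f"pics/{n}.npz"));print(n,[np.round(W2[v,u],4) for (u,v) in ([(284,247),(203,239)] if n=="top0" else [(240,215),(290,183)])])
E
```

```text
table z -0.0003772524396276067
wheel 487 [0.6312 0.2286 0.0266] mm [0.593 0.192 0.004] [0.677 0.275 0.038] bboxmid [0.6349 0.2335 0.0208]
spacer 98 [ 0.4417 -0.0038  0.0115] mm [ 0.422 -0.027  0.004] [0.465 0.019 0.019] bboxmid [ 0.4438 -0.0041  0.0113]
washer 381 [0.4598 0.201  0.006 ] mm [0.423 0.165 0.003] [0.494 0.239 0.014] bboxmid [0.4587 0.202  0.0086]
sleeve 123 [ 0.4647 -0.1922  0.0242] mm [ 0.442 -0.219  0.004] [ 0.49  -0.17   0.037] bboxmid [ 0.466  -0.1943  0.0202]
ret 209 [ 0.6143 -0.2268  0.0075] mm [ 0.589 -0.259  0.002] [ 0.644 -0.199  0.037] bboxmid [ 0.6166 -0.2287  0.0192]
tin 551 [0.3504 0.2853 0.0181] mm [0.309 0.246 0.004] [0.387 0.329 0.027] bboxmid [0.3484 0.2878 0.0155]
housing 2300 [ 0.6577 -0.0029  0.0357] mm [ 0.592 -0.071  0.02 ] [0.728 0.063 0.123] bboxmid [ 0.6597 -0.004   0.0714]
green1 449 [0.6159 0.129  0.028 ] mm [0.587 0.099 0.004] [0.654 0.165 0.036] bboxmid [0.6203 0.1317 0.0201]
green2 461 [0.7323 0.1906 0.0277] mm [0.702 0.162 0.004] [0.768 0.225 0.037] bboxmid [0.7352 0.1933 0.0204]
top0 [array([ 0.4428, -0.0039, -0.0011]), array([0.4588, 0.201 , 0.0017])]
scene0 [array([4.376e-01, 4.400e-03, 4.000e-04]), array([0.4587, 0.2031, 0.0012])]
```

View pics/topcrop.png

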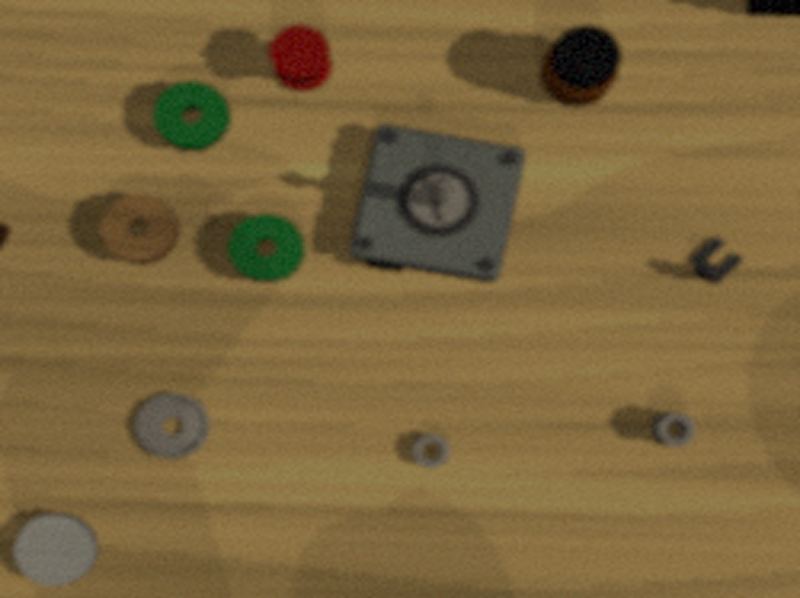

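View pics/scenecrop.png

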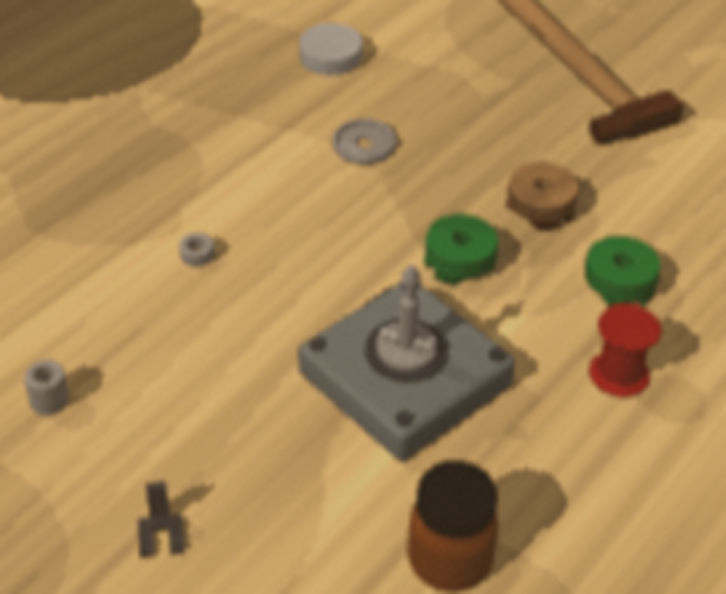

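```bash
cat >> h.py <<'E'
from scipy.spatial.transform import Rotation as R
def rot(o): 
    w,x,y,z=o["eef_rot"]; return R.from_quat([x,y,z,w])
def down(yaw):
    # tool x down, y (jaw dir) at yaw in the world, z = x cross y
    x=np.array([0,0,-1.]);y=np.array([np.cos(yaw),np.sin(yaw),0]);return R.from_matrix(np.stack([x,y,np.cross(x,y)],1))
def yaw_of(r): y=r.as_matrix()[:,1];return np.arctan2(y[1],y[0])
def plan(o,pos,yaw=None,half=True):
    """remaining shift in present tool axes, and turn (deg, tool axes)"""
    r=rot(o);d=r.inv().apply(np.array(pos)-o["eef_pos"])
    t=None
    if yaw is not None:
        c=[yaw+k*np.pi for k in (-1,0,1)] if half else [yaw]
        v=[np.degrees((r.inv()*down(a)).as_rotvec()) for a in c]; t=min(v,key=np.linalg.norm)
    return np.round(d,4),None if t is None else np.round(t,2)
def wrist_cloud(c,o):
    d=c["depth"];v,u=np.mgrid[:d.shape[0],:d.shape[1]]
    a=(u-c["cx"])/c["fx"];b=(v-c["cy"])/c["fy"];th=np.hypot(a,b)
    k=np.where(th>1e-9,np.tan(np.minimum(th,1.5))/np.maximum(th,1e-9),1)
    P=np.stack([a*k*d,b*k*d,d],-1);T=c["hand_eye"];P=P@T[:3,:3].T+T[:3,3]
    W=rot(o).apply(P.reshape(-1,3)).reshape(P.shape)+o["eef_pos"];W[d<=0]=np.nan;return W
def wrist_rays(c,o,uv):
    uv=np.atleast_2d(uv).astype(float);a=(uv[:,0]-c["cx"])/c["fx"];b=(uv[:,1]-c["cy"])/c["fy"];th=np.hypot(a,b)
    s=np.where(th>1e-9,np.sin(th)/np.maximum(th,1e-9),1);D=np.stack([a*s,b*s,np.cos(th)],-1)
    T=c["hand_eye"];r=rot(o);return r.apply(T[:3,3])+o["eef_pos"], r.apply(D@T[:3,:3].T)
def onplane(c,o,uv,z):
    p,D=wrist_rays(c,o,uv);return p+D*((z-p[2])/D[:,2])[:,None]
def shot(name,n="wrist"):
    from bench import ctrl,camera
    o=ctrl.get_obs();c=camera(n);np.savez(f"pics/{name}.npz",**c,**{"o_"+k:v for k,v in o.items()})
    cv2.imwrite(f"pics/{name}.png",c["img"][:,:,::-1]);return o,c
def reload(name):
    d=load(f"pics/{name}.npz");return {k[2:]:v for k,v in d.items() if k[:2]=="o_"},d
E
python3 - <<'E'
from h import *
for n in("top0","scene0"):
    c=load(f"pics/{n}.npz");W=cloud(c)
    m=(abs(W[...,2]-.034)<.004)&(abs(W[...,0]-.66)<.1)&(abs(W[...,1])<.085)
    p=W[m][:,:2].astype(np.float32);
    print(n,cv2.minAreaRect(p),p.mean(0))
    for nm,x,y,z0,z1,r in [("wheel",.633,.229,.026,.036,.04),("spacer",.442,-.004,.008,.02,.025),("washer",.459,.201,.004,.012,.04),("tip",.66,-.003,.08,.13,.04),("flange",.66,-.003,.039,.046,.03),("ret",.615,-.228,.015,.04,.03),("sleeve",.465,-.192,.025,.036,.03)]:
        m=(W[...,2]>z0)&(W[...,2]<z1)&(np.hypot(W[...,0]-x,W[...,1]-y)<r);q=W[m]
        print(nm,m.sum(),np.round(q.mean(0),4),np.round((q.min(0)+q.max(0))/2,4))
from bench import ctrl
o=ctrl.get_obs();print(np.degrees(yaw_of(rot(o))))
print(plan(o,[.66,-.003+0.0,.25]),plan(o,[.634,.23,.2]))
E
```

```text
top0 ((0.6594956517219543, -0.0035206079483032227), (0.1193498894572258, 0.11957260221242905), 80.18891906738281) [ 0.6585743 -0.0039757]
wheel 374 [0.6314 0.2291 0.0299] [0.6313 0.2286 0.031 ]
spacer 78 [ 0.4415 -0.0033  0.0131] [4.417e-01 2.000e-04 1.370e-02]
washer 275 [0.4599 0.2007 0.0067] [0.4564 0.2019 0.0079]
tip 37 [ 0.6579 -0.003   0.109 ] [ 0.6586 -0.0032  0.1031]
flange 163 [ 0.6581 -0.0024  0.0421] [ 0.6613 -0.0023  0.0425]
ret 26 [ 0.6028 -0.215   0.0312] [ 0.6028 -0.2156  0.0269]
sleeve 77 [ 0.4636 -0.1917  0.0307] [ 0.4633 -0.1922  0.0301]
scene0 ((0.6608622670173645, -0.0029246732592582703), (0.12074577063322067, 0.1213482916355133), 80.41554260253906) [ 0.66531664 -0.01068738]
wheel 238 [0.6332 0.2279 0.0304] [0.6328 0.2309 0.0306]
spacer 67 [ 0.4434 -0.0038  0.0137] [ 0.443  -0.0029  0.0132]
washer 178 [0.4601 0.2007 0.0072] [0.4611 0.2014 0.008 ]
tip 66 [ 0.6615 -0.0054  0.1012] [ 0.6613 -0.0043  0.1014]
flange 145 [ 0.6627 -0.0083  0.0424] [ 0.6598 -0.0047  0.0424]
ret 50 [ 0.6051 -0.2164  0.029 ] [ 0.6044 -0.2163  0.0274]
sleeve 95 [ 0.4663 -0.1928  0.0305] [ 0.4651 -0.1921  0.0305]
69.55714493519434
(array([-0.0081, -0.3469,  0.6196]), None) (array([ 0.0416, -0.1376,  0.5139]), None)
```

Call:
drive_tool:
  increments:
    - [0, -0.0153, 0.057, 0, 0, 0, 1]
    - [0, -0.0153, 0.057, 0, 0, 0, 1]
    - [0, -0.0153, 0.057, 0, 0, 0, 1]
    - [0, -0.0153, 0.057, 0, 0, 0, 1]
    - [0, -0.0153, 0.057, 0, 0, 0, 1]
    - [0.012, -0.0153, 0.057, 0, 0, 0, 1]
    - [0.015, -0.0153, 0.057, 0, 0, 0, 1]
    - [0.015, -0.0153, 0.057, 0, 0, 0, 1]
    - [0.015, -0.0153, 0.057, 0, 0, 0, 1]
    - [0.015, 0, 0, 0, 0, 0, 1]

```text
time_s: 1.4
eef_pos: [0.6363, 0.227, 0.1689]
eef_rot: [0.696, 0.127, 0.695, -0.127]
wrist_force: [-0.2, 0.8, -0.7]
opening: 1.001
```

```bash
python3 - <<'E'
from h import *
o,c=shot("w1");print(o["time_s"],o["eef_pos"],np.degrees(yaw_of(rot(o))))
print(plan(o,[.632,.229,.17]))
W=wrist_cloud(c,o)
for nm,x,y,z0,z1,r in [("wheel",.632,.229,.026,.036,.05),("spindle",.66,-.003,.08,.13,.04)]:
    m=(W[...,2]>z0)&(W[...,2]<z1)&(np.hypot(W[...,0]-x,W[...,1]-y)<r);q=W[m]
    if m.sum(): print(nm,m.sum(),np.round(q.mean(0),4),np.round((q.min(0)+q.max(0))/2,4),cv2.minEnclosingCircle(q[:,:2].astype(np.float32)))
E
```

```text
1.4 [0.63626133 0.22698453 0.1689166 ] 69.26668351545962
(array([-0.0011,  0.0004, -0.0047]), None)
wheel 3340 [0.6307 0.2305 0.0297] [0.6317 0.2301 0.0292] ((0.6317110657691956, 0.2299976944923401), 0.030046064406633377)
spindle 333 [6.574e-01 4.000e-04 1.036e-01] [ 6.580e-01 -5.000e-04  1.012e-01] ((0.6587086319923401, -0.0007369783706963062), 0.005656575784087181)
```

View pics/w1.png

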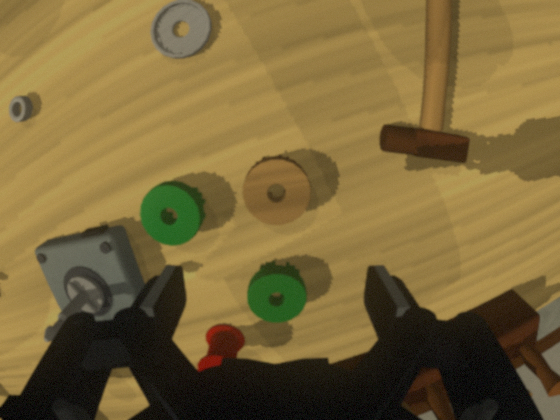

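```bash
python3 - <<'E'
from h import *
a=cv2.imread("pics/w1.png")[135:240,225:345];b=cv2.imread("pics/scene0.png")[180:215,325:365]
a=cv2.resize(a,(400,350),interpolation=cv2.INTER_CUBIC);b=cv2.resize(b,(400,350),interpolation=cv2.INTER_CUBIC)
cv2.imwrite("pics/wz.png",np.hstack([a,b])*1)
E
```

```text
(no output)
```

View pics/wz.png

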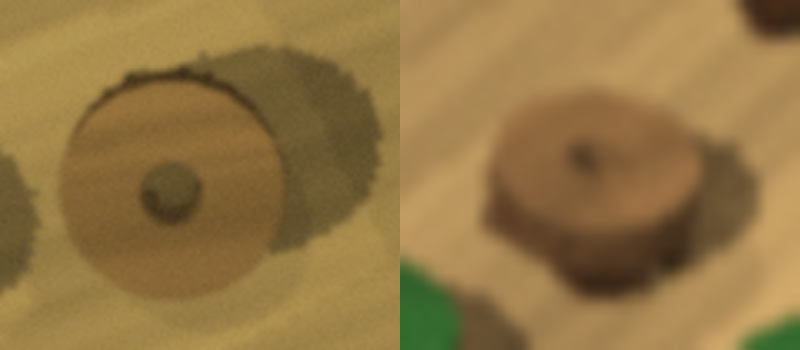

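```bash
python3 - <<'E'
from h import *
c=load("pics/scene0.npz");T=np.linalg.inv(c["world_from_camera"])
th=np.radians(np.arange(-180,180,1.));z=np.linspace(-.006,.034,41)[::-1]
outs=[]
for cx,cy in [(.6325,.2295),(.634,.2295)]:
    A,Z=np.meshgrid(th,z);P=np.stack([cx+.03*np.cos(A),cy+.03*np.sin(A),Z],-1)@T[:3,:3].T+T[:3,3]
    u=P[...,0]/P[...,2]*c["fx"]+c["cx"];v=P[...,1]/P[...,2]*c["fy"]+c["cy"]
    im=cv2.remap(c["img"][:,:,::-1].copy(),u.astype(np.float32),v.astype(np.float32),cv2.INTER_CUBIC)
    outs.append(cv2.resize(im,(720,164)))
o,c=reload("w1");r=rot(o);H=np.linalg.inv(c["hand_eye"])
A,Z=np.meshgrid(th,z);P=np.stack([.632+.03*np.cos(A),.230+.03*np.sin(A),Z],-1)
P=r.inv().apply((P-o["eef_pos"]).reshape(-1,3))@H[:3,:3].T+H[:3,3];P=P.reshape(A.shape+(3,))
t=np.arctan2(np.hypot(P[...,0],P[...,1]),P[...,2]);k=t/np.hypot(P[...,0],P[...,1])
im=cv2.remap(c["img"][:,:,::-1].copy(),(P[...,0]*k*c["fx"]+c["cx"]).astype(np.float32),(P[...,1]*k*c["fy"]+c["cy"]).astype(np.float32),cv2.INTER_CUBIC)
outs.append(cv2.resize(im,(720,164)))
out=np.vstack(outs)
for d in range(-180,180,30): cv2.putText(out,str(d),((d+180)*2,10),0,.35,(255,255,255));cv2.line(out,((d+180)*2,0),((d+180)*2,6),(0,0,255))
cv2.imwrite("pics/unw.png",np.clip(out*1.3,0,255).astype(np.uint8))
E
```

```text
(no output)
```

View pics/unw.png

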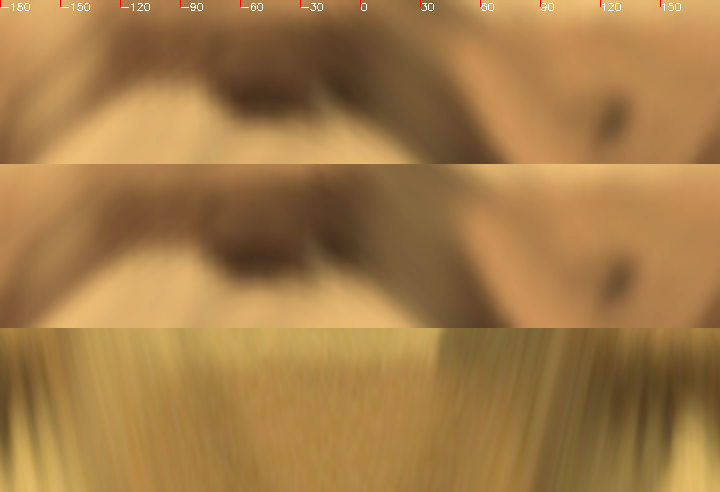

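Call:
drive_tool:
  increments:
    - [0.028, 0.001, -0.005, 0, 0, 0, 1]
    - [0.028, 0, 0, 0, 0, 0, 1]
    - [0.028, 0, 0, 0, 0, 0, 1]
    - [0, 0, 0, 0, 0, 0, 1]

```text
time_s: 1.95
eef_pos: [0.6258, 0.2341, 0.0836]
eef_rot: [0.694, 0.124, 0.698, -0.126]
wrist_force: [-0.4, 0.6, -0.1]
opening: 1.0
```

```bash
python3 - <<'E'
from h import *
o,c=shot("w2");print(o["time_s"],o["eef_pos"],np.degrees(yaw_of(rot(o))),plan(o,[.632,.230,.02]))
W=wrist_cloud(c,o)
for nm,x,y,z0,z1,r in [("wheel",.632,.229,.026,.036,.05)]:
    m=(W[...,2]>z0)&(W[...,2]<z1)&(np.hypot(W[...,0]-x,W[...,1]-y)<r);q=W[m]
    if m.sum(): print(nm,m.sum(),np.round(q.mean(0),4),np.round((q.min(0)+q.max(0))/2,4),cv2.minEnclosingCircle(q[:,:2].astype(np.float32)))
E
```

```text
1.95 [0.62577115 0.23408231 0.0836095 ] 69.644635510741 (array([ 0.0636, -0.0015,  0.0076]), None)
wheel 5941 [0.6299 0.2311 0.0296] [0.6318 0.2305 0.029 ] ((0.6316540241241455, 0.2303035855293274), 0.030128203332424164)
```

View pics/w2.png

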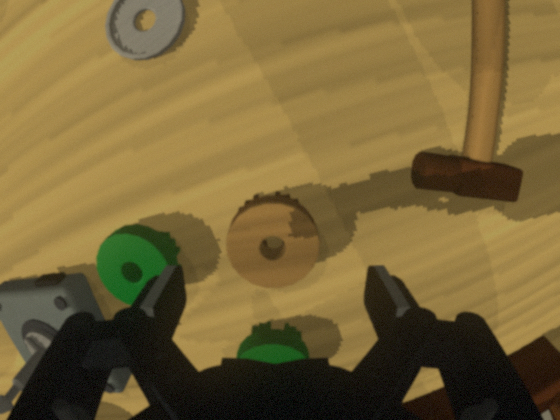

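```bash
python3 - <<'E'
from h import *
a=cv2.imread("pics/w2.png")[185:295,215:335]
cv2.imwrite("pics/wz2.png",np.clip(cv2.resize(a,(660,600),interpolation=cv2.INTER_CUBIC)*1.6,0,255).astype(np.uint8))
E
```

```text
(no output)
```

View pics/wz2.png

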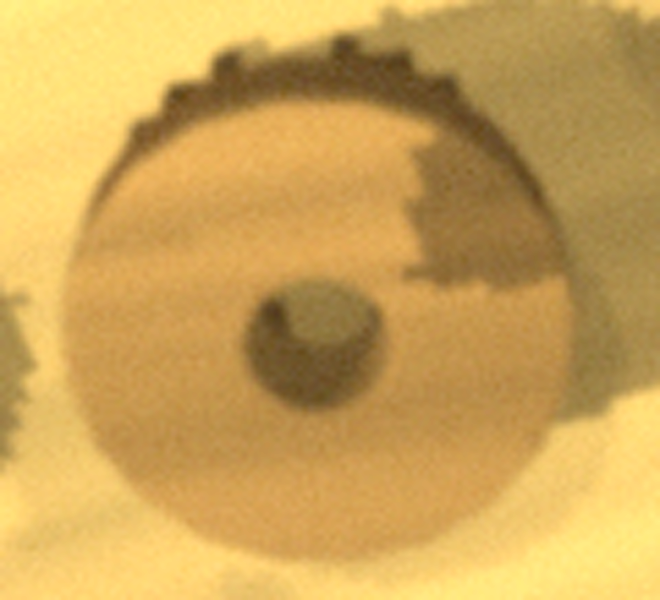

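```bash
python3 - <<'E'
from h import *
o,c=reload("w2")
f=lambda x,y:(215+x/5.5,185+y/5.4545)
for z in (.001,.005,.01):
    q=onplane(c,o,[f(240,60),f(290,50),f(335,45)],z)[:,:2]-[.6317,.2303]
    print(z,np.round(np.hypot(*q.T),4),np.round(np.degrees(np.arctan2(q[:,1],q[:,0])),1))
E
```

```text
0.001 [0.0276 0.0273 0.0278] [-179.6  167.   155.4]
0.005 [0.0285 0.0284 0.0289] [179.2 166.6 155.6]
0.01 [0.0297 0.0297 0.0302] [177.8 166.  155.7]
```

```bash
python3 - <<'E'
from h import *
o,c=reload("w2")
W=wrist_cloud(c,o);P=rot(o).inv().apply((W-o["eef_pos"]).reshape(-1,3)).reshape(W.shape)
for u,v in [(181,268),(178,275),(170,285),(165,300),(369,268),(373,275),(385,285),(275,365),(275,375),(230,365),(320,370)]: print(u,v,np.round(P[v,u],4))
m=(P[...,0]<.02)&(P[...,0]>-.05)&(abs(P[...,1])<.06);print(np.nanmax(P[m][:,0]), m.sum())
m=(np.abs(P[...,1])<.05)&(P[...,2]>-.05)&(P[...,0]<.03);q=P[m];print(np.histogram(q[:,0],bins=np.arange(-.13,.035,.01)))
E
```

```text
181 268 [-0.0049 -0.0424 -0.0092]
178 275 [-0.0101 -0.0425 -0.0085]
170 285 [-0.0212 -0.0428 -0.0099]
165 300 [-0.0303 -0.0424 -0.0086]
369 268 [-0.0059  0.0424 -0.0098]
373 275 [-0.0122  0.0425 -0.0097]
385 285 [-0.0239  0.0441 -0.0115]
275 365 [-0.064   0.0001 -0.0099]
275 375 [-0.0693  0.0001 -0.0113]
230 365 [-0.0647 -0.0126 -0.0102]
320 370 [-0.068   0.0124 -0.0115]
-0.0013992407820143658 5785
(array([   0,    0,    0,  521, 6208, 6520, 4905, 1279,  643, 1387, 1168,
        996,  567,    0,    0,    0]), array([-1.30000000e-01, -1.20000000e-01, -1.10000000e-01, -1.00000000e-01,
       -9.00000000e-02, -8.00000000e-02, -7.00000000e-02, -6.00000000e-02,
       -5.00000000e-02, -4.00000000e-02, -3.00000000e-02, -2.00000000e-02,
       -1.00000000e-02, -5.55111512e-17,  1.00000000e-02,  2.00000000e-02,
        3.00000000e-02]))
```

Call:
drive_tool:
  increments:
    - [0, -0.0015, 0.0075, 0, 0, 0, 1]
    - [0.03, 0, 0, 0, 0, 0, 1]
    - [0.0315, 0, 0, 0, 0, 0, 1]
    - [0, 0, 0, 0, 0, 0, 1]
    - [0, 0, 0, 0, 0, 0, -1]
    - [0, 0, 0, 0, 0, 0, -1]
    - [0, 0, 0, 0, 0, 0, -1]
    - [0, 0, 0, 0, 0, 0, -1]

```text
time_s: 3.0
eef_pos: [0.6378, 0.2296, 0.0283]
eef_rot: [0.698, 0.126, 0.694, -0.125]
wrist_force: [-1.1, -0.9, 5.7]
opening: 0.664
```

```bash
python3 - <<'E'
from h import *
o,c=shot("w3");print(o["time_s"],o["eef_pos"],np.degrees(yaw_of(rot(o))),o["opening"],o["wrist_force"])
E
```

```text
3.0 [0.63782723 0.22958565 0.0283038 ] 69.56294501842164 0.6643676521127503 [-1.05778954 -0.87150225  5.73415929]
```

View pics/w3.png

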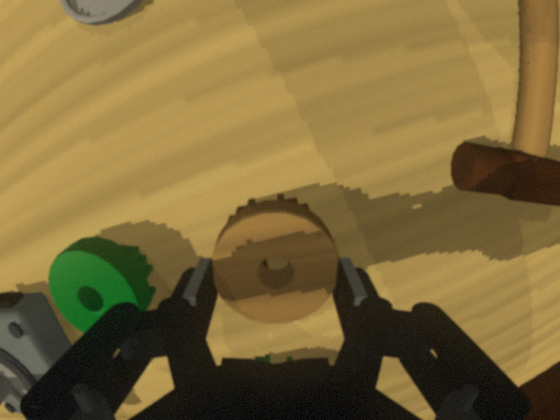

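Call:
drive_tool:
  increments:
    - [0, 0, 0, 0, 0, 0, -1]

```text
time_s: 3.18
eef_pos: [0.6378, 0.2296, 0.0283]
eef_rot: [0.698, 0.126, 0.694, -0.125]
wrist_force: [-1.2, -0.2, 5.6]
opening: 0.662
```

```bash
python3 - <<'E'
from h import *
o,c=shot("w4");print(o["time_s"],o["eef_pos"],np.degrees(yaw_of(rot(o))),o["opening"],o["wrist_force"],o["dq"])
W=wrist_cloud(c,o)
m=(W[...,2]>.024)&(W[...,2]<.04)&(np.hypot(W[...,0]-.632,W[...,1]-.23)<.031);q=W[m]
P=rot(o).inv().apply(q-o["eef_pos"])
print(m.sum(),np.round(np.nanmedian(q,0),4),cv2.minEnclosingCircle(q[:,:2].astype(np.float32)),np.round((P.min(0)+P.max(0))/2,4))
E
```

```text
3.175 [0.63777921 0.22957429 0.02827676] 69.55959654784218 0.6615948006735352 [-1.15936651 -0.2413244   5.6099943 ] [-1.52963241e-03 -8.05986391e-04 -5.46050109e-05 -1.87805779e-04
 -1.12289261e-03 -1.50290261e-03]
11368 [0.6283 0.2324 0.0296] ((0.6319966912269592, 0.23001417517662048), 0.031028328463435173) [-0.0038 -0.0016 -0.0055]
```

Call:
drive_tool:
  increments:
    - [0, 0, 0, 0, 0, 0, 0.9]
    - [0, 0, 0, 0, 0, 0, 0.9]
    - [0.0065, -0.001, -0.0055, 0, 0, 0, 0.9]
    - [0, 0, 0, 0, 0, 0, 0.9]
    - [0, 0, 0, 0, 0, 0, 0.9]

```text
time_s: 3.85
eef_pos: [0.6298, 0.2303, 0.0179]
eef_rot: [0.696, 0.125, 0.696, -0.126]
wrist_force: [0.2, -0.4, 0.4]
opening: 0.952
```

Call:
drive_tool:
  increments:
    - [-0.003, 0, 0.002, 0, 0, 0, 0.9]
    - [0, 0, 0, 0, 0, 0, 0.9]

```text
time_s: 4.1
eef_pos: [0.6327, 0.2295, 0.0219]
eef_rot: [0.696, 0.126, 0.695, -0.125]
wrist_force: [-0.8, -0.2, -0.4]
opening: 0.952
```

```bash
python3 - <<'E'
from h import *
o,c=shot("w5");print(o["time_s"],o["eef_pos"],np.degrees(yaw_of(rot(o))),o["opening"],o["wrist_force"],o["dq"])
W=wrist_cloud(c,o)
m=(W[...,2]>.024)&(W[...,2]<.04)&(np.hypot(W[...,0]-.632,W[...,1]-.23)<.035);q=W[m]
P=rot(o).inv().apply(q-o["eef_pos"])
print(m.sum(),np.round(np.nanmedian(q,0),4),cv2.minEnclosingCircle(q[:,:2].astype(np.float32)),np.round((P.min(0)+P.max(0))/2,4))
E
```

```text
4.1 [0.63270436 0.22951744 0.02192385] 69.55131252595116 0.9523371094140279 [-0.82731074 -0.24977425 -0.41873815] [ 0.00010855 -0.00021694  0.00692132  0.00270013 -0.00092023  0.00098853]
11332 [0.6277 0.2331 0.0296] ((0.6325328946113586, 0.2315305769443512), 0.030516942963004112) [-0.006   0.0017 -0.0009]
```

Call:
drive_tool:
  increments:
    - [0, 0.0015, 0, 0, 0, 0, -1]
    - [0, 0, 0, 0, 0, 0, -1]
    - [0, 0, 0, 0, 0, 0, -1]
    - [0, 0, 0, 0, 0, 0, -1]

```text
time_s: 4.65
eef_pos: [0.6331, 0.2312, 0.0221]
eef_rot: [0.696, 0.126, 0.695, -0.125]
wrist_force: [-0.7, 1.0, 4.1]
opening: 0.675
```

Call:
drive_tool:
  increments:
    - [-0.04, 0, 0, 0, 0, 0, -1]
    - [-0.055, 0, 0, 0, 0, 0, -1]
    - [-0.055, -0.01, 0.017, 0, 0, 0, -1]
    - [0, -0.03, 0.045, 0, 0, 0, -1]
    - [0, -0.03, 0.045, 0, 0, 0, -1]
    - [0, -0.03, 0.045, 0, 0, 0, -1]
    - [0, 0, 0, 0, 0, 0, -1]
    - [0, 0, 0, 0, 0, 0, -1]

```text
time_s: 5.65
eef_pos: [0.7391, 0.0842, 0.1699]
eef_rot: [0.695, 0.126, 0.697, -0.126]
wrist_force: [0.3, -0.1, -1.5]
opening: 0.674
```

```bash
python3 - <<'E'
from h import *
o,c=shot("w6");print(o["time_s"],o["eef_pos"],np.degrees(yaw_of(rot(o))),o["opening"],o["wrist_force"])
E
```

```text
5.65 [0.73912839 0.08424796 0.16986761] 69.52265559155158 0.6744705548985572 [ 0.25363018 -0.09629024 -1.50564456]
```

View pics/w6.png

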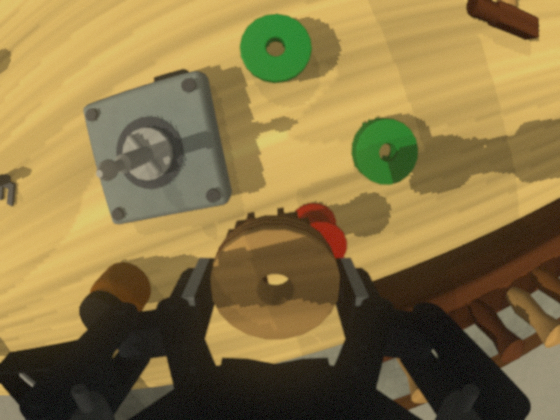

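```bash
python3 - <<'E'
from h import *
im=cv2.imread("pics/w6.png")
a=cv2.resize(im[105:195,90:210],(480,360),interpolation=cv2.INTER_CUBIC);b=cv2.resize(im[200:245,225:345],(480,180),interpolation=cv2.INTER_CUBIC)
cv2.imwrite("pics/wz6.png",np.clip(np.vstack([a,b])*1.5,0,255).astype(np.uint8))
o,c=reload("w6");W=wrist_cloud(c,o)
m=(W[...,2]>.046)&(W[...,2]<.054)&(np.hypot(W[...,0]-.66,W[...,1]+.003)<.03);q=W[m]
d=q[:,:2]-q[:,:2].mean(0);w,v=np.linalg.eigh(d.T@d);print(m.sum(),q.mean(0),w,np.degrees(np.arctan2(*v[::-1,1])))
m=(abs(W[...,2]-.034)<.003)&(np.hypot(W[...,0]-.66,W[...,1]+.003)<.09);print(cv2.minAreaRect(W[m][:,:2].astype(np.float32)))
m=(abs(W[...,2]-.042)<.002)&(np.hypot(W[...,0]-.66,W[...,1]+.003)<.03);print(cv2.minEnclosingCircle(W[m][:,:2].astype(np.float32)))
m=(W[...,2]>.105)&(np.hypot(W[...,0]-.66,W[...,1]+.003)<.02);print(np.round(np.c_[W[m].min(0),W[m].max(0),W[m].mean(0)],4))
E
```

```text
350 [ 0.66054497 -0.00096235  0.04900991] [0.00228275 0.06288468] -162.43298141579683
((0.6599261164665222, -0.0028153210878372192), (0.1183428093791008, 0.11766088753938675), 80.00752258300781)
((0.6598317623138428, -0.0027312692254781723), 0.023196088150143623)
[[ 0.6533  0.6666  0.6601]
 [-0.0073  0.0044  0.    ]
 [ 0.1071  0.123   0.1159]]
```

View pics/wz6.png

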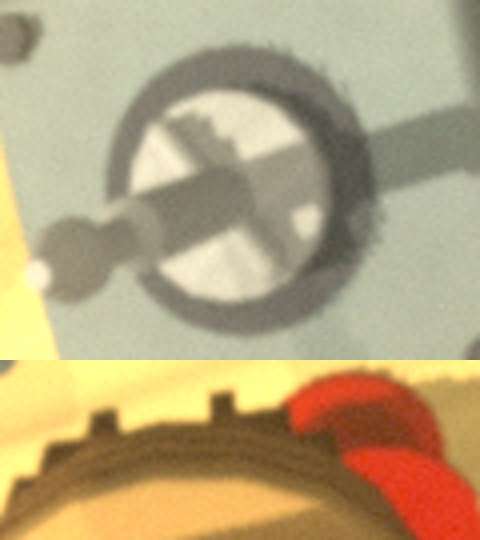

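```bash
python3 - <<'E'
from h import *
o,c=reload("w6");W=wrist_cloud(c,o)
ct=o["eef_pos"]
m=(W[...,2]>.165)&(W[...,2]<.19)&(np.hypot(W[...,0]-ct[0],W[...,1]-ct[1])<.034);m[:,:212]=0;m[:,340:]=0
q=W[m];print(m.sum(),np.nanmedian(q,0));cc,r=cv2.minEnclosingCircle(q[:,:2].astype(np.float32));print(cc,r)
# fit circle to top front edge from image
P=rot(o).inv().apply(q-o["eef_pos"]);print(np.round((P.min(0)+P.max(0))/2,4),np.round(P.min(0),4),np.round(P.max(0),4))
for cx in (np.array(cc),ct[:2]):
  for z in (.150,.153,.158):
    t=onplane(c,o,[(254.2,215),(278,210)],z)[:,:2]-cx
    a=np.degrees(np.arctan2(t[:,1],t[:,0]));print(z,np.hypot(*t.T),a,a.mean())
E
```

```text
12072 [0.73393321 0.08635428 0.1772237 ]
(0.7388842701911926, 0.0847456231713295) 0.03149911016225815
[-0.005   0.0003 -0.0002] [-0.015  -0.0294 -0.0302] [0.0049 0.0301 0.0298]
0.15 [0.02791839 0.02849736] [-178.42312596  157.05861237] -10.682256792182486
0.153 [0.02879306 0.02946266] [-179.5541606   157.20070005] -11.176730279326733
0.158 [0.03027384 0.03107186] [178.70729427 157.41789172] 168.06259299327183
0.15 [0.02815324 0.02891844] [-179.44929008  156.33909451] -11.55509778874486
0.153 [0.0290376  0.02988278] [179.46009723 156.50241329] 167.98125526210418
0.158 [0.03053309 0.0314905 ] [177.78394824 156.75237935] 167.2681637947182
```

Call:
drive_tool:
  increments:
    - [0, 0, 0, -9.7, 0, 0, -1]
    - [0, 0, 0, -9.7, 0, 0, -1]
    - [0, 0, 0, -9.6, 0, 0, -1]
    - [0, 0, 0, 0, 0, 0, -1]

```text
time_s: 6.2
eef_pos: [0.7392, 0.086, 0.1712]
eef_rot: [0.705, -0.053, 0.705, 0.053]
wrist_force: [0.5, 0.1, -1.7]
opening: 0.678
```

```bash
cat > p.py <<'E'
import sys
from h import *
from bench import ctrl
o=ctrl.get_obs();a=[float(x) for x in sys.argv[1:]]
print(round(o["time_s"],2),np.round(o["eef_pos"],4),"yaw",round(np.degrees(yaw_of(rot(o))),2),"tilt",np.round(rot(o).as_matrix()[:2,0],4),"op",round(o["opening"],3),"F",np.round(o["wrist_force"],1),"q6",round(o["q"][5],2))
if a: print(plan(o,a[:3],np.radians(a[3]) if len(a)>3 else None))
E
python3 p.py .66 -.003 .165 98.5
```

```text
6.2 [0.7392 0.086  0.1712] yaw 98.6 tilt [-0.0005  0.0002] op 0.678 F [ 0.5  0.1 -1.7] q6 -1.76
(array([ 0.0063, -0.0762, -0.0916]), array([ 0.1 , -0.03, -0.02]))
```

Call:
drive_tool:
  increments:
    - [0, -0.038, -0.046, 0, 0, 0, -1]
    - [0, -0.038, -0.046, 0, 0, 0, -1]
    - [0, 0, 0, 0, 0, 0, -1]
    - [0, 0, 0, 0, 0, 0, -1]

```text
time_s: 6.7
eef_pos: [0.6606, -0.0041, 0.172]
eef_rot: [0.706, -0.052, 0.705, 0.052]
wrist_force: [0.4, 0.6, -0.6]
opening: 0.677
```

```bash
python3 p.py .66 -.003 .11 98.5;python3 - <<'E'
from h import *
o,c=shot("w7")
E
```

```text
6.7 [ 0.6606 -0.0041  0.172 ] yaw 98.43 tilt [0.0013 0.0002] op 0.677 F [ 0.4  0.6 -0.6] q6 -1.9
(array([ 0.062 ,  0.0012, -0.0005]), array([-0.07,  0.08, -0.  ]))
```

View pics/w7.png

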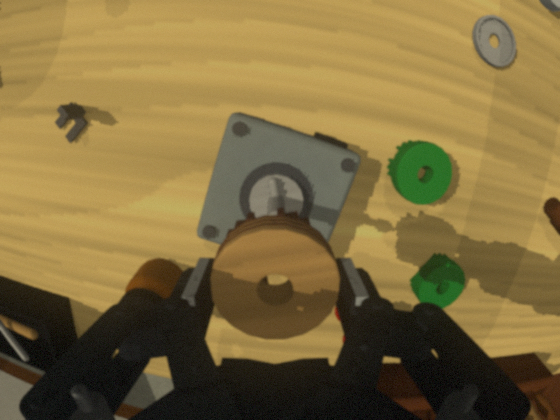

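Call:
drive_tool:
  increments:
    - [0.02, 0.001, -0.0005, 0, 0, 0, -1]
    - [0.02, 0, 0, 0, 0, 0, -1]
    - [0.01, 0, 0, 0, 0, 0, -1]
    - [0, 0, 0, 0, 0, 0, -1]
    - [0, 0, 0, 0, 0, 0, -1]

```text
time_s: 7.38
eef_pos: [0.6596, -0.0038, 0.1213]
eef_rot: [0.705, -0.053, 0.705, 0.053]
wrist_force: [-1.3, 0.4, -1.4]
opening: 0.673
```

```bash
python3 p.py .66 -.003 .075 98.5
```

```text
7.38 [ 0.6596 -0.0038  0.1213] yaw 98.56 tilt [-0.0005 -0.0001] op 0.673 F [-1.3  0.4 -1.4] q6 -1.91
(array([0.0463, 0.0007, 0.0005]), array([ 0.06, -0.03, -0.  ]))
```

Call:
drive_tool:
  increments:
    - [0.02, 0.0005, 0.0005, 0, 0, 0, -1]
    - [0.02, 0, 0, 0, 0, 0, -1]
    - [0.003, 0, 0, 0, 0, 0, -1]
    - [0, 0, 0, 0, 0, 0, -1]

```text
time_s: 7.88
eef_pos: [0.6598, -0.0033, 0.0777]
eef_rot: [0.705, -0.053, 0.706, 0.053]
wrist_force: [0.1, 0.7, -1.4]
opening: 0.676
```

```bash
python3 p.py .66 -.003 .064 98.5
```

```text
7.88 [ 0.6598 -0.0033  0.0777] yaw 98.55 tilt [-0.0012  0.0001] op 0.676 F [ 0.1  0.7 -1.4] q6 -1.9
(array([0.0137, 0.0002, 0.0003]), array([ 0.05, -0.07, -0.02]))
```

Call:
drive_tool:
  increments:
    - [0.004, 0, 0, 0, 0, 0, -1]
    - [0.004, 0, 0, 0, 0, 0, -1]
    - [0.003, 0, 0, 0, 0, 0, -1]
    - [0, 0, 0, 0, 0, 0, -1]

```text
time_s: 8.38
eef_pos: [0.6598, -0.0031, 0.0669]
eef_rot: [0.705, -0.053, 0.705, 0.053]
wrist_force: [-0.1, 0.7, -1.0]
opening: 0.676
```

Call:
drive_tool:
  increments:
    - [0.002, 0, 0, 0, 0, 0, -1]
    - [0.001, 0, 0, 0, 0, 0, -1]
    - [0, 0, 0, 0, 0, 0, -1]

```text
time_s: 8.75
eef_pos: [0.6601, -0.0032, 0.0643]
eef_rot: [0.705, -0.053, 0.705, 0.053]
wrist_force: [-0.4, 0.4, -1.3]
opening: 0.676
```

Call:
drive_tool:
  increments:
    - [0, 0, 0, 0, 0, 0, 1]
    - [0, 0, 0, 0, 0, 0, 1]
    - [0, 0, 0, 0, 0, 0, 1]
    - [-0.05, 0, 0, 0, 0, 0, 1]
    - [-0.06, 0, 0, 0, 0, 0, 1]
    - [0, 0, 0, 0, 0, 0, 1]
    - [0, 0, 0, 0, 0, 0, 1]

```text
time_s: 9.62
eef_pos: [0.6601, -0.0032, 0.1745]
eef_rot: [0.705, -0.053, 0.705, 0.053]
wrist_force: [-1.5, 0.1, -0.6]
opening: 1.004
```

```bash
python3 p.py .442 -.0035 .15; python3 - <<'E'
from h import *
o,c=shot("w8");W=wrist_cloud(c,o)
m=(W[...,2]>.05)&(W[...,2]<.1)&(np.hypot(W[...,0]-.66,W[...,1]+.003)>.012)&(np.hypot(W[...,0]-.66,W[...,1]+.003)<.035);q=W[m]
print(m.sum(),np.median(q,0),np.percentile(q[:,2],[5,95]))
q=W[m&(W[...,2]>.068)];print(cv2.minEnclosingCircle(q[:,:2].astype(np.float32)))
q=q[np.hypot(*(q[:,:2]-[.66,-.003]).T)>.015]; A=np.c_[q[:,:2]-[.66,-.003],np.ones(len(q))];print(np.linalg.lstsq(A,q[:,2],rcond=None)[0])
E
```

```text
9.62 [ 0.6601 -0.0032  0.1745] yaw 98.56 tilt [ 0.0005 -0.0001] op 1.004 F [-1.5  0.1 -0.6] q6 -1.9
(array([ 0.0244,  0.0321, -0.2157]), None)
3689 [ 0.65277079 -0.00579458  0.07162347] [0.0661994  0.07278794]
((0.6601858735084534, -0.0031686844304203987), 0.03023688867688179)
[0.00232904 0.00122634 0.07165635]
```

View pics/w8.png

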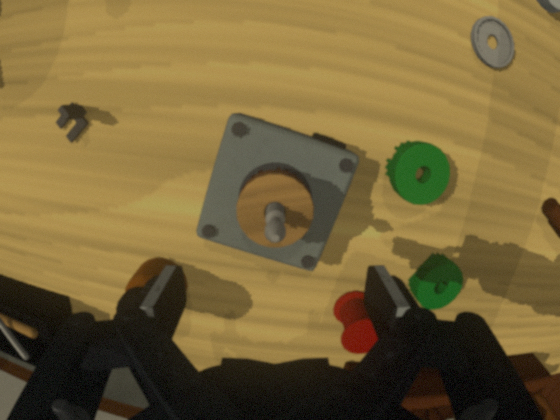

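Call:
drive_tool:
  increments:
    - [0, 0.008, -0.054, 0, 0, 0, 1]
    - [0, 0.008, -0.054, 0, 0, 0, 1]
    - [0.01, 0.008, -0.054, 0, 0, 0, 1]
    - [0.035, 0.008, -0.054, 0, 0, 0, 1]
    - [0.035, 0, 0, 0, 0, 0, 1]
    - [0, 0, 0, 0, 0, 0, 1]
    - [0, 0, 0, 0, 0, 0, 1]

```text
time_s: 10.55
eef_pos: [0.4446, -0.0039, 0.0961]
eef_rot: [0.705, -0.053, 0.705, 0.053]
wrist_force: [0.6, 0.4, 0.1]
opening: 1.0
```

```bash
cat > ring.py <<'E'
import sys
from h import *
name,x,y,z0,z1,r,tz=sys.argv[1],*map(float,sys.argv[2:8])
o,c=shot(name);W=wrist_cloud(c,o)
m=(W[...,2]>z0)&(W[...,2]<z1)&(np.hypot(W[...,0]-x,W[...,1]-y)<r);q=W[m]
cc,rr=cv2.minEnclosingCircle(q[:,:2].astype(np.float32));print("circle",cc,rr,"z",np.median(q[:,2]),m.sum())
print(round(o["time_s"],2),np.round(o["eef_pos"],4),"yaw",round(np.degrees(yaw_of(rot(o))),2),"F",np.round(o["wrist_force"],1),"q6",round(o["q"][5],2))
print(plan(o,[*cc,tz]))
E
python3 ring.py s1 .442 -.0035 .008 .02 .025 .012
```

```text
circle (0.4414551258087158, -0.002742236480116844) 0.014942995272576809 z 0.013465075061170395 1036
10.55 [ 0.4446 -0.0039  0.0961] yaw 98.56 F [0.6 0.4 0.1] q6 -2.0
(array([ 0.0841,  0.0016, -0.0029]), None)
```

View pics/s1.png

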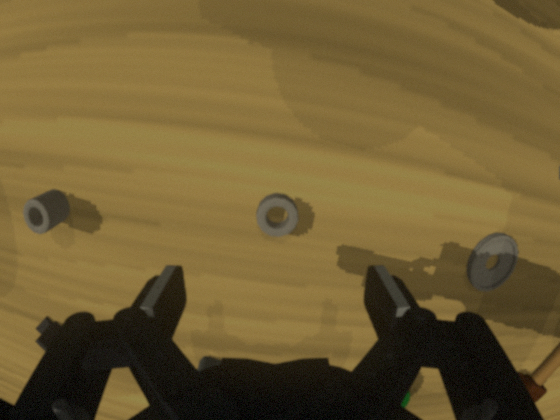

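Call:
drive_tool:
  increments:
    - [0.04, 0.0015, -0.003, 0, 0, 0, 1]
    - [0.03, 0, 0, 0, 0, 0, 1]
    - [0.012, 0, 0, 0, 0, 0, 0.2]
    - [0, 0, 0, 0, 0, 0, 0.2]
    - [0, 0, 0, 0, 0, 0, 0.2]

```text
time_s: 11.22
eef_pos: [0.4419, -0.003, 0.0148]
eef_rot: [0.706, -0.053, 0.704, 0.053]
wrist_force: [0.2, 0.7, -0.6]
opening: 0.599
```

```bash
python3 ring.py s2 .4415 -.003 .008 .02 .018 .012
```

```text
circle (0.4411487281322479, -0.002815012587234378) 0.015257240273058414 z 0.013298443422443152 2232
11.22 [ 0.4419 -0.003   0.0148] yaw 98.57 F [ 0.2  0.7 -0.6] q6 -2.0
(array([ 0.0028,  0.0003, -0.0007]), None)
```

View pics/s2.png

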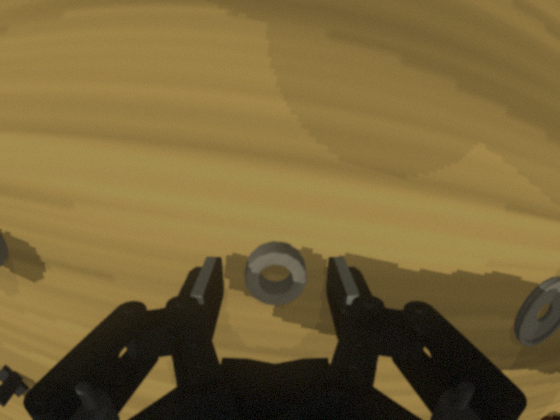

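Call:
drive_tool:
  increments:
    - [0.001, 0, -0.0005, 0, 0, 0, -1]
    - [0, 0, 0, 0, 0, 0, -1]
    - [0, 0, 0, 0, 0, 0, -1]
    - [0, 0, 0, 0, 0, 0, -1]

```text
time_s: 11.78
eef_pos: [0.4407, -0.0029, 0.0136]
eef_rot: [0.706, -0.053, 0.705, 0.053]
wrist_force: [-2.4, 0.9, 7.6]
opening: 0.313
```

```bash
python3 ring.py s3 .4415 -.003 .008 .02 .018 .012; python3 p.py .66 -.003 .15
```

```text
circle (0.4407593309879303, -0.0031017749570310116) 0.01755424775183201 z 0.013341138569054226 2330
11.78 [ 0.4407 -0.0029  0.0136] yaw 98.56 F [-2.4  0.9  7.6] q6 -2.0
(array([ 0.0016, -0.0002,  0.    ]), None)
11.82 [ 0.4407 -0.0029  0.0136] yaw 98.56 tilt [ 0.0013 -0.0004] op 0.315 F [-2.4  0.9  7.1] q6 -2.0
(array([-0.1362, -0.0328,  0.217 ]), None)
```

Call:
drive_tool:
  increments:
    - [-0.045, 0, 0, 0, 0, 0, -1]
    - [-0.055, -0.002, 0.01, 0, 0, 0, -1]
    - [-0.045, -0.007, 0.047, 0, 0, 0, -1]
    - [0, -0.008, 0.055, 0, 0, 0, -1]
    - [0, -0.008, 0.055, 0, 0, 0, -1]
    - [0, -0.0078, 0.05, 0, 0, 0, -1]
    - [0, 0, 0, 0, 0, 0, -1]
    - [0, 0, 0, 0, 0, 0, -1]

```text
time_s: 12.82
eef_pos: [0.6565, -0.0027, 0.1548]
eef_rot: [0.704, -0.053, 0.706, 0.053]
wrist_force: [-0.4, 0.1, -0.1]
opening: 0.314
```

```bash
python3 - <<'E'
from h import *
o,c=shot("s4")
E
python3 p.py .66 -.003 .1
```

```text
12.88 [ 0.6563 -0.0027  0.1552] yaw 98.56 tilt [-0.0014  0.0002] op 0.318 F [ 0.1  0.1 -0.1] q6 -1.9
(array([ 0.0552, -0.0009,  0.0037]), None)
```

View pics/s4.png

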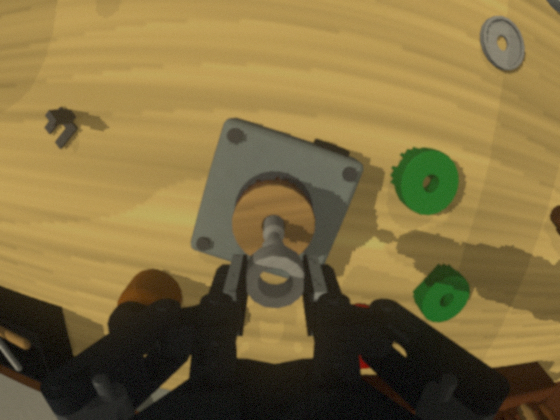

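Call:
drive_tool:
  increments:
    - [0, -0.0005, 0.0037, 0, 0, 0, -1]
    - [0.02, 0, 0, 0, 0, 0, -1]
    - [0.02, 0, 0, 0, 0, 0, -1]
    - [0.015, 0, 0, 0, 0, 0, -1]
    - [0, 0, 0, 0, 0, 0, -1]
    - [0, 0, 0, 0, 0, 0, -1]

```text
time_s: 13.62
eef_pos: [0.6605, -0.0028, 0.1001]
eef_rot: [0.704, -0.053, 0.706, 0.053]
wrist_force: [-3.1, -0.9, -2.4]
opening: 0.319
```

```bash
python3 p.py .66 -.003 .0856
```

```text
13.62 [ 0.6605 -0.0028  0.1001] yaw 98.56 tilt [-0.0019  0.    ] op 0.319 F [-3.1 -0.9 -2.4] q6 -1.9
(array([ 0.0145, -0.0001, -0.0005]), None)
```

Call:
drive_tool:
  increments:
    - [0.006, 0, -0.001, 0, 0, 0, -1]
    - [0.006, 0, 0, 0, 0, 0, -1]
    - [0.002, 0, 0, 0, 0, 0, -1]
    - [0, 0, 0, 0, 0, 0, -1]

```text
time_s: 14.12
eef_pos: [0.6602, -0.0029, 0.0863]
eef_rot: [0.705, -0.053, 0.705, 0.053]
wrist_force: [-1.6, -0.9, -1.3]
opening: 0.313
```

Call:
drive_tool:
  increments:
    - [0, 0, 0, 0, 0, 0, 0.5]
    - [0, 0, 0, 0, 0, 0, 1]
    - [0, 0, 0, 0, 0, 0, 1]
    - [-0.045, 0, 0, 0, 0, 0, 1]
    - [-0.05, 0, 0, 0, 0, 0, 1]
    - [0, 0, 0, 0, 0, 0, 1]
    - [0, 0, 0, 0, 0, 0, 1]

```text
time_s: 15.0
eef_pos: [0.6599, -0.0029, 0.1813]
eef_rot: [0.705, -0.053, 0.705, 0.053]
wrist_force: [-0.9, -0.3, 0.1]
opening: 1.003
```

```bash
python3 ring.py s5 .66 -.003 .078 .092 .024 .1;python3 p.py .46 .201 .1; python3 - <<'E'
import cv2
cv2.imwrite("pics/s5c.png",cv2.resize(cv2.imread("pics/s5.png")[110:290,180:380],(666,600),interpolation=cv2.INTER_CUBIC))
E
```

```text
circle (0.6604410409927368, -0.0028104104567319155) 0.014977851882576942 z 0.08551465958094816 893
15.0 [ 0.6599 -0.0029  0.1813] yaw 98.56 F [-0.9 -0.3  0.1] q6 -1.9
(array([ 0.0813, -0.    ,  0.0005]), None)
15.05 [ 0.6593 -0.0028  0.1802] yaw 98.56 tilt [-0.002   0.0004] op 1.004 F [-0.3 -0.2 -0.3] q6 -1.9
(array([ 0.0807,  0.2312, -0.1666]), None)
```

View pics/s5c.png

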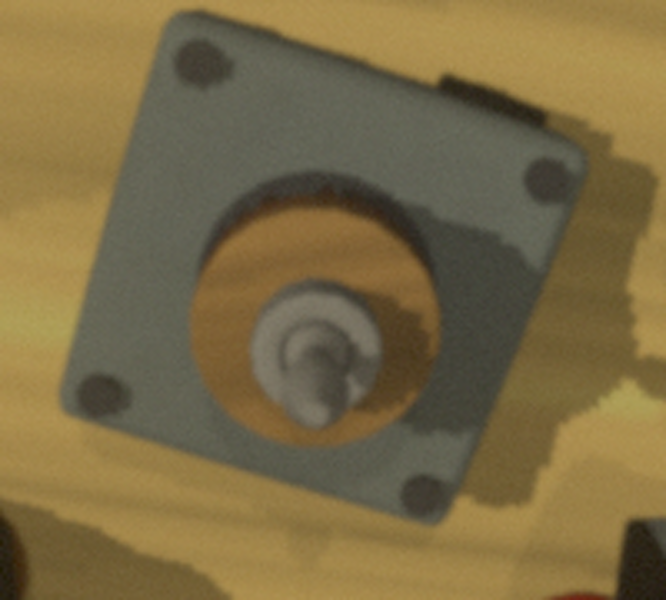

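Call:
drive_tool:
  increments:
    - [0, 0.046, -0.033, 0, 0, 0, 1]
    - [0, 0.046, -0.033, 0, 0, 0, 1]
    - [0, 0.046, -0.033, 0, 0, 0, 1]
    - [0.04, 0.046, -0.034, 0, 0, 0, 1]
    - [0.04, 0.047, -0.033, 0, 0, 0, 1]
    - [0, 0, 0, 0, 0, 0, 1]
    - [0, 0, 0, 0, 0, 0, 1]

```text
time_s: 15.92
eef_pos: [0.4697, 0.192, 0.1092]
eef_rot: [0.705, -0.053, 0.706, 0.053]
wrist_force: [0.7, -1.3, 0.4]
opening: 1.001
```

```bash
python3 ring.py r1 .46 .201 .005 .02 .04 .012
```

```text
circle (0.4594253897666931, 0.20135313272476196) 0.029230302199721336 z 0.007335402546972701 2232
15.93 [0.4697 0.192  0.1092] yaw 98.6 F [ 0.7 -1.3  0.4] q6 -1.57
(array([ 0.0972,  0.0108, -0.0087]), None)
```

View pics/r1.png

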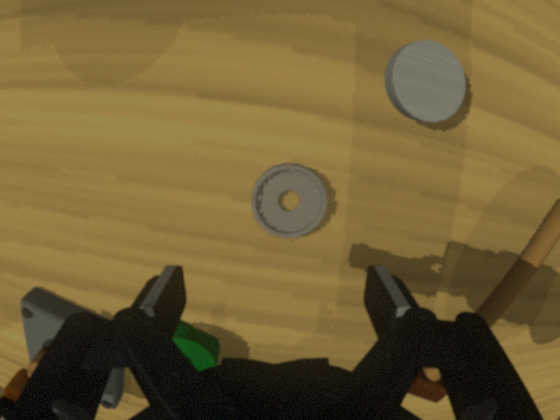

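```bash
python3 - <<'E'
from h import *
for n in ("w6","s2","s4"):
    o,c=reload(n);W=wrist_cloud(c,o);P=rot(o).inv().apply((W-o["eef_pos"]).reshape(-1,3)).reshape(W.shape)
    for s in (-1,1):
        half=.0425*float(o["opening"])
        m=(np.abs(P[...,1]*s-half-.006)<.008)&(abs(P[...,2])<.014)&(P[...,0]>-.06)&(P[...,0]<.03)&(c["img"].max(-1)<75)
        q=P[m];print(n,float(o["opening"]),s,m.sum(),np.percentile(q[:,0],[95,99,99.7,100]).round(4))
E
```

```text
w6 0.6744705548985572 -1 2495 [-0.0072 -0.0022 -0.0004  0.0025]
w6 0.6744705548985572 1 2840 [-0.0062 -0.001   0.0014  0.0042]
s2 0.5986623589061445 -1 2861 [-0.0012  0.0033  0.0056  0.0078]
s2 0.5986623589061445 1 2974 [-0.      0.0058  0.0148  0.0161]
s4 0.3135407022674446 -1 2250 [0.0004 0.0065 0.0086 0.0127]
s4 0.3135407022674446 1 2207 [0.0014 0.0069 0.0086 0.0121]
```

Call:
drive_tool:
  increments:
    - [0, 0.011, -0.0085, 0, 0, 0, 1]
    - [0.04, 0, 0, 0, 0, 0, 1]
    - [0.045, 0, 0, 0, 0, 0, 1]
    - [0, 0, 0, 0, 0, 0, 1]
    - [0, 0, 0, 0, 0, 0, 1]

```text
time_s: 16.6
eef_pos: [0.4611, 0.2018, 0.0264]
eef_rot: [0.706, -0.053, 0.705, 0.053]
wrist_force: [0.2, 0.3, 0.4]
opening: 0.998
```

```bash
python3 ring.py r2 .46 .201 .006 .011 .031 .0065
```

```text
circle (0.45949825644493103, 0.2014351189136505) 0.029206959530711174 z 0.008408717871132777 2551
16.6 [0.4611 0.2018 0.0264] yaw 98.53 F [0.2 0.3 0.4] q6 -1.54
(array([ 0.0199, -0.0001, -0.0017]), None)
```

Call:
drive_tool:
  increments:
    - [0.01, 0, -0.0015, 0, 0, 0, 0.7]
    - [0.01, 0, 0, 0, 0, 0, 0.7]
    - [0, 0, 0, 0, 0, 0, 0.7]
    - [0, 0, 0, 0, 0, 0, 0.7]

```text
time_s: 17.15
eef_pos: [0.4585, 0.2015, 0.0049]
eef_rot: [0.705, -0.053, 0.705, 0.053]
wrist_force: [0.5, -0.2, -1.0]
opening: 0.848
```

```bash
python3 ring.py r3 .46 .201 .006 .011 .031 .006
```

```text
circle (0.4595385491847992, 0.2016420215368271) 0.029347272589802742 z 0.008409983063989993 3089
17.15 [0.4585 0.2015 0.0049] yaw 98.56 F [ 0.5 -0.2 -1. ] q6 -1.54
(array([-0.0011,  0.    ,  0.0011]), None)
```

View pics/r3.png

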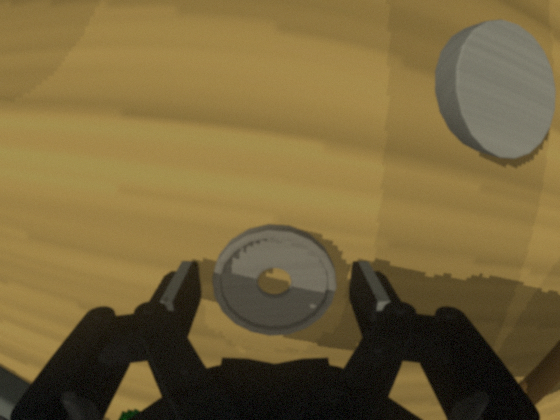

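Washer is centred between the jaws; closing.

Call:
drive_tool:
  increments:
    - [-0.001, 0, 0.001, 0, 0, 0, -1]
    - [0, 0, 0, 0, 0, 0, -1]
    - [0, 0, 0, 0, 0, 0, -1]
    - [0, 0, 0, 0, 0, 0, -1]

```text
time_s: 17.7
eef_pos: [0.4605, 0.2018, 0.0071]
eef_rot: [0.706, -0.053, 0.704, 0.053]
wrist_force: [-1.7, 0.1, 7.1]
opening: 0.651
```

```bash
python3 ring.py r4 .46 .201 .006 .014 .0295 .006;python3 p.py .66 -.003 .15
```

```text
circle (0.4601389169692993, 0.2009829580783844) 0.029513083398342133 z 0.008493757548457416 3144
17.7 [0.4605 0.2018 0.0071] yaw 98.56 F [-1.7  0.1  7.1] q6 -1.54
(array([ 0.0011, -0.0007, -0.0005]), None)
17.75 [0.4605 0.2018 0.0071] yaw 98.56 tilt [0.0018 0.0002] op 0.652 F [-2.1 -0.3  6.9] q6 -1.54
(array([-0.1426, -0.2322,  0.167 ]), None)
```

Call:
drive_tool:
  increments:
    - [-0.03, 0, 0, 0, 0, 0, -1]
    - [-0.055, -0.01, 0.007, 0, 0, 0, -1]
    - [-0.06, -0.032, 0.023, 0, 0, 0, -1]
    - [0, -0.046, 0.033, 0, 0, 0, -1]
    - [0, -0.046, 0.033, 0, 0, 0, -1]
    - [0, -0.046, 0.033, 0, 0, 0, -1]
    - [0, -0.046, 0.033, 0, 0, 0, -1]
    - [0, -0.006, 0.005, 0, 0, 0, -1]
    - [0, 0, 0, 0, 0, 0, -1]
    - [0, 0, 0, 0, 0, 0, -1]

```text
time_s: 19.0
eef_pos: [0.6545, 0.0021, 0.1429]
eef_rot: [0.705, -0.053, 0.706, 0.053]
wrist_force: [0.3, -0.3, -0.2]
opening: 0.649
```

```bash
python3 p.py .66 -.003 .11 98.5;python3 - <<'E'
from h import *
o,c=shot("r5");W=wrist_cloud(c,o);P=rot(o).inv().apply((W-o["eef_pos"]).reshape(-1,3)).reshape(W.shape)
m=(P[...,0]>-.012)&(P[...,0]<.012)&(np.hypot(P[...,1],P[...,2])<.034);m&=np.abs(P[...,1])<.027
q=P[m];print(m.sum(),np.round([q.min(0),q.max(0)],4))
r=m&(P[...,0]<.003);q=P[r]
print(cv2.minEnclosingCircle(q[:,1:].astype(np.float32)))
E
```

```text
19.0 [0.6545 0.0021 0.1429] yaw 98.63 tilt [-0.0014  0.0005] op 0.649 F [ 0.3 -0.3 -0.2] q6 -1.9
(array([ 0.0329, -0.0059,  0.0047]), array([ 0.13, -0.07, -0.04]))
9757 [[-0.0034 -0.027  -0.029 ]
 [ 0.0075  0.027   0.0289]]
((0.0002638529986143112, 0.0001219938276335597), 0.029551122337579727)
```

View pics/r5.png

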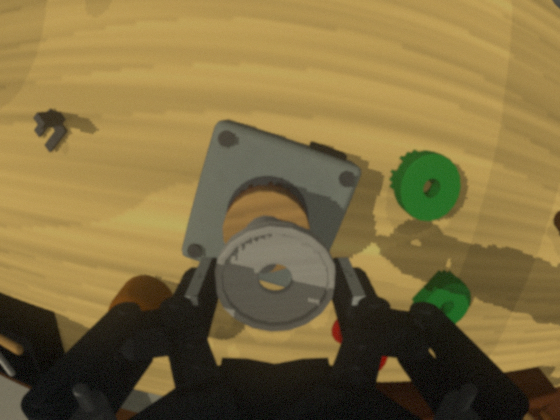

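Call:
drive_tool:
  increments:
    - [0, -0.0055, 0.0045, 0, 0, 0, -1]
    - [0, 0, 0, 0, 0, 0, -1]
    - [0.01, 0, 0, 0, 0, 0, -1]
    - [0.012, 0, 0, 0, 0, 0, -1]
    - [0.011, 0, 0, 0, 0, 0, -1]
    - [0, 0, 0, 0, 0, 0, -1]
    - [0, 0, 0, 0, 0, 0, -1]

```text
time_s: 19.92
eef_pos: [0.661, -0.0041, 0.1102]
eef_rot: [0.705, -0.053, 0.705, 0.053]
wrist_force: [0.4, -0.8, -1.1]
opening: 0.644
```

```bash
python3 p.py .66 -.003 .0931 98.5
```

```text
19.93 [ 0.661  -0.0041  0.1102] yaw 98.56 tilt [ 0. -0.] op 0.644 F [ 0.4 -0.8 -1.1] q6 -1.91
(array([ 0.0171,  0.0012, -0.0008]), array([0.06, 0.  , 0.  ]))
```

Call:
drive_tool:
  increments:
    - [0.006, 0.0012, -0.0008, 0, 0, 0, -1]
    - [0.006, 0, 0, 0, 0, 0, -1]
    - [0.0045, 0, 0, 0, 0, 0, -1]
    - [0, 0, 0, 0, 0, 0, -1]
    - [0, 0, 0, 0, 0, 0, -1]

```text
time_s: 20.55
eef_pos: [0.6599, -0.003, 0.0937]
eef_rot: [0.705, -0.053, 0.705, 0.053]
wrist_force: [-0.2, -0.4, -1.6]
opening: 0.647
```

Call:
drive_tool:
  increments:
    - [0, 0, 0, 0, 0, 0, 1]
    - [0, 0, 0, 0, 0, 0, 1]
    - [0, 0, 0, 0, 0, 0, 1]
    - [-0.045, 0, 0, 0, 0, 0, 1]
    - [-0.05, 0, 0, 0, 0, 0, 1]
    - [0, 0, 0, 0, 0, 0, 1]
    - [0, 0, 0, 0, 0, 0, 1]

```text
time_s: 21.42
eef_pos: [0.6598, -0.0029, 0.1887]
eef_rot: [0.705, -0.053, 0.705, 0.053]
wrist_force: [-0.3, -0.4, -0.4]
opening: 1.0
```

```bash
python3 ring.py r6 .66 -.003 .091 .1 .033 .1;python3 p.py .61 -.225 .15; python3 - <<'E'
import cv2
from h import *
a=cv2.resize(cv2.imread("pics/r6.png")[120:300,190:370],(400,400),interpolation=cv2.INTER_CUBIC);b=cv2.resize(cv2.imread("pics/r6.png")[70:180,0:110],(400,400),interpolation=cv2.INTER_CUBIC)
cv2.imwrite("pics/r6c.png",np.hstack([a,np.clip(b*1.5,0,255).astype(np.uint8)]))
E
```

```text
circle (0.6599305272102356, -0.0030672093853354454) 0.0290204007178545 z 0.09336671907838079 2262
21.43 [ 0.6598 -0.0029  0.1887] yaw 98.56 F [-0.3 -0.4 -0.4] q6 -1.9
(array([ 0.0887, -0.0001,  0.0001]), None)
21.48 [ 0.6592 -0.0029  0.1876] yaw 98.55 tilt [-0.0019  0.0003] op 1.0 F [ 0.   0.4 -0.1] q6 -1.9
(array([ 0.0376, -0.2123, -0.0816]), None)
```

View pics/r6c.png

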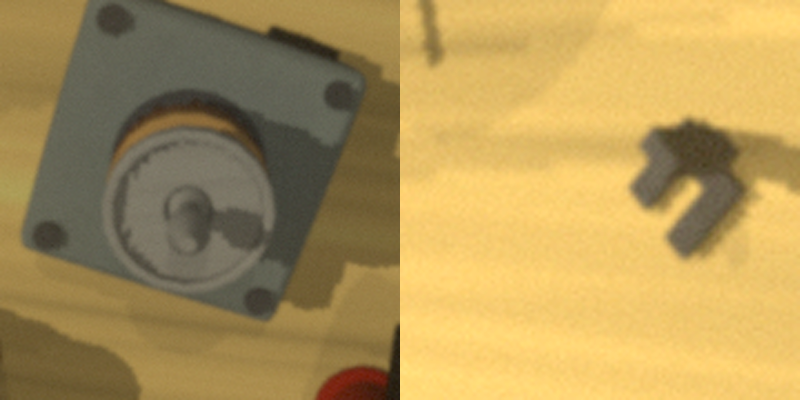

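Call:
drive_tool:
  increments:
    - [0, -0.053, -0.02, 0, 0, 0, 1]
    - [0, -0.053, -0.02, 0, 0, 0, 1]
    - [0.01, -0.053, -0.02, 0, 0, 0, 1]
    - [0.025, -0.053, -0.02, 0, 0, 0, 1]
    - [0, 0, 0, 0, 0, 0, 1]
    - [0, 0, 0, 0, 0, 0, 1]

```text
time_s: 22.22
eef_pos: [0.6116, -0.2241, 0.1521]
eef_rot: [0.704, -0.052, 0.706, 0.053]
wrist_force: [0.1, -0.7, 0.7]
opening: 0.998
```

```bash
python3 - <<'E'
from h import *
o,c=shot("t1");W=wrist_cloud(c,o)
print(o["time_s"],o["eef_pos"],np.degrees(yaw_of(rot(o))),o["q"][5])
near=np.hypot(W[...,0]-.61,W[...,1]+.225)<.05
m=near&(W[...,2]>.003)&(W[...,2]<.008);q=W[m];print("plate",m.sum(),q.mean(0),cv2.minAreaRect(q[:,:2].astype(np.float32)),cv2.minEnclosingCircle(q[:,:2].astype(np.float32)))
m=near&(W[...,2]>.033)&(W[...,2]<.04);q=W[m];print("tabtop",m.sum(),q.mean(0),cv2.minAreaRect(q[:,:2].astype(np.float32)))
im=c["img"][:,:,::-1];ys,xs=np.where(near&(W[...,2]>.003));print(xs.min(),xs.max(),ys.min(),ys.max())
cv2.imwrite("pics/t1c.png",np.clip(cv2.resize(im[ys.min()-10:ys.max()+10,xs.min()-10:xs.max()+10],(600,600),interpolation=cv2.INTER_CUBIC)*1.6,0,255).astype(np.uint8))
E
```

```text
22.225 [ 0.6115517  -0.22408129  0.15213604] 98.50597165556896 -2.252696727898958
plate 737 [ 0.61536139 -0.22856902  0.00478079] ((0.6142187714576721, -0.22531160712242126), (0.031270600855350494, 0.03612956777215004), 46.85346984863281) ((0.6157573461532593, -0.22745506465435028), 0.021523702889680862)
tabtop 164 [ 0.60344787 -0.21559778  0.03564245] ((0.6036669611930847, -0.21550382673740387), (0.014271150343120098, 0.00705735944211483), 46.5061149597168)
88 427 178 419
```

View pics/t1.png

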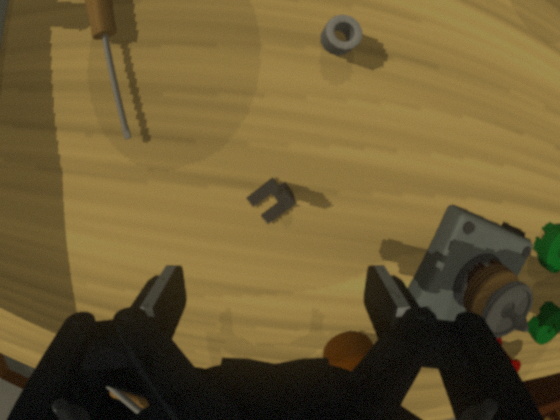

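View pics/t1c.png

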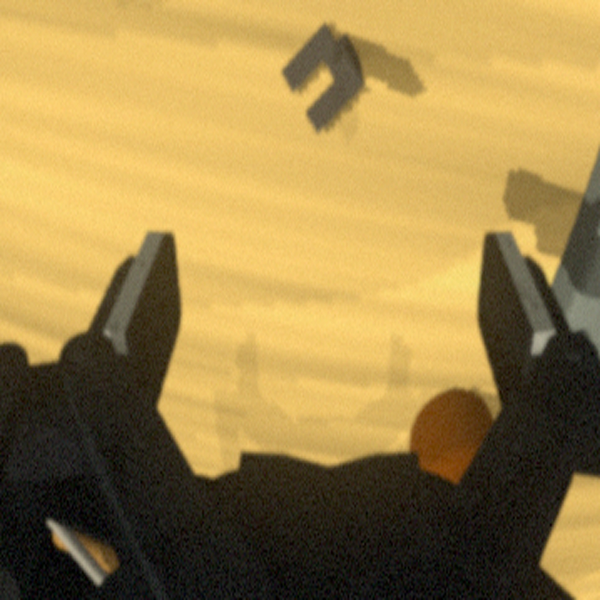

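Call:
drive_tool:
  increments:
    - [0.012, 0, 0, 10.4, 0, 0, 1]
    - [0.012, 0, 0, 10.4, 0, 0, 1]
    - [0.012, 0, 0, 10.4, 0, 0, 1]
    - [0.012, 0, 0, 10.4, 0, 0, 1]
    - [0.012, 0, 0, 10.4, 0, 0, 1]
    - [0, 0, 0, 0, 0, 0, 0.4]
    - [0, 0, 0, 0, 0, 0, 0.4]

```text
time_s: 23.15
eef_pos: [0.613, -0.2237, 0.0945]
eef_rot: [0.658, 0.26, 0.657, -0.26]
wrist_force: [0.7, 0.8, 0.3]
opening: 0.7
```

```bash
cat > ret.py <<'E'
import sys
from h import *
name=sys.argv[1];cx,cy,zb=map(float,sys.argv[2:5])
o,c=shot(name);W=wrist_cloud(c,o)
near=(np.hypot(W[...,0]-cx,W[...,1]-cy)<.02)
m=near&(W[...,2]>zb+.033)&(W[...,2]<zb+.039);q=W[m];
r=cv2.minAreaRect(q[:,:2].astype(np.float32));print("tabtop",m.sum(),q.mean(0),r)
P=rot(o).inv().apply(q-o["eef_pos"]);print("tab in tool mid",np.round((P.min(0)+P.max(0))/2,4))
print(round(o["time_s"],2),np.round(o["eef_pos"],4),"yaw",np.degrees(yaw_of(rot(o))),"F",np.round(o["wrist_force"],1),"op",o["opening"])
E
python3 ret.py t2 .6036 -.2155 0; python3 p.py .6014 -.2134 .02 46.5
```

```text
tabtop 291 [ 0.60342212 -0.21535104  0.03566684] ((0.6035976409912109, -0.2155119627714157), (0.013728829100728035, 0.007732930593192577), 46.92252731323242)
tab in tool mid [ 0.0592 -0.0005 -0.0125]
23.15 [ 0.613  -0.2237  0.0945] yaw 46.84263396777729 F [0.7 0.8 0.3] op 0.700215482175118
23.2 [ 0.6131 -0.2241  0.0947] yaw 46.78 tilt [ 0.0012 -0.0007] op 0.7 F [ 0.2 -0.5 -0.4] q6 -1.35
(array([ 0.0746, -0.0002, -0.0159]), array([ 0.28,  0.07, -0.02]))
```

View pics/t2.png

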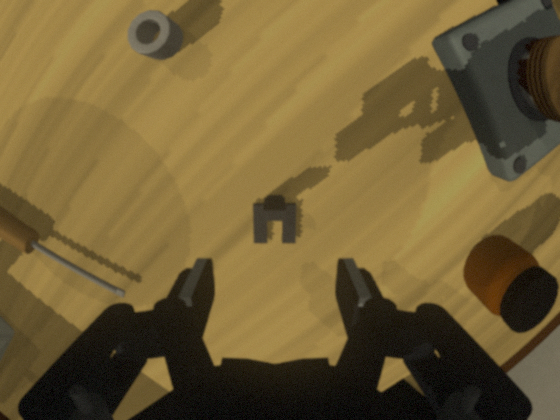

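Retainer is square to the jaws with its slot opening toward tool +z, near (275,215). I'll move down onto the tab.

Call:
drive_tool:
  increments:
    - [0, 0, -0.016, 0, 0, 0, 0.3]
    - [0.035, 0, 0, 0, 0, 0, 0.1]
    - [0.037, 0, 0, 0, 0, 0, -0.1]
    - [0, 0, 0, 0, 0, 0, -0.1]
    - [0, 0, 0, 0, 0, 0, -0.1]

```text
time_s: 23.82
eef_pos: [0.6018, -0.214, 0.0234]
eef_rot: [0.658, 0.261, 0.656, -0.261]
wrist_force: [-0.7, -0.2, 0.1]
opening: 0.455
```

```bash
python3 ret.py t3 .6036 -.2155 0; python3 p.py .6014 -.2134 .02 46.5
```

```text
tabtop 573 [ 0.6036174  -0.21444792  0.03552427] ((0.6040959358215332, -0.21608299016952515), (0.03891687095165253, 0.01260849367827177), 48.21030044555664)
tab in tool mid [-0.0126 -0.      0.0026]
23.82 [ 0.6018 -0.214   0.0234] yaw 46.61062101131412 F [-0.7 -0.2  0.1] op 0.45472892540449417
23.88 [ 0.6022 -0.2143  0.0239] yaw 46.6 tilt [ 0.0029 -0.0017] op 0.451 F [-0.4 -0.4 -0.2] q6 -1.34
(array([ 0.0039,  0.0001, -0.0012]), array([ 0.1 ,  0.19, -0.04]))
```

View pics/t3.png

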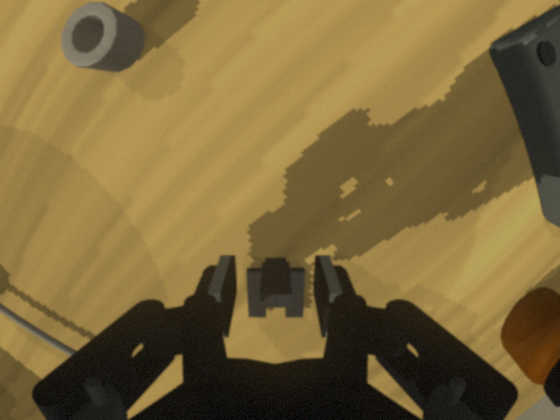

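Call:
drive_tool:
  increments:
    - [0.003, 0, -0.001, 0, 0, 0, -1]
    - [0, 0, 0, 0, 0, 0, -1]
    - [0, 0, 0, 0, 0, 0, -1]
    - [0, 0, 0, 0, 0, 0, -1]
    - [0, 0, 0, 0, 0, 0, -1]

```text
time_s: 24.5
eef_pos: [0.6008, -0.2132, 0.0201]
eef_rot: [0.658, 0.262, 0.656, -0.262]
wrist_force: [-1.1, 0.4, 6.4]
opening: 0.145
```

```bash
python3 p.py .6014 -.2134 .02 46.5
```

```text
24.5 [ 0.6008 -0.2132  0.0201] yaw 46.57 tilt [ 0.0017 -0.0009] op 0.145 F [-1.1  0.4  6.4] q6 -1.34
(array([0.0001, 0.0003, 0.0005]), array([ 0.07,  0.11, -0.03]))
```

Call:
drive_tool:
  increments:
    - [-0.04, 0, 0, 0, 0, 0, -1]
    - [-0.055, 0, 0, 0, 0, 0, -1]
    - [-0.055, 0.033, -0.029, 0, 0, 0, -1]
    - [0, 0.04, -0.036, 0, 0, 0, -1]
    - [0, 0.04, -0.036, 0, 0, 0, -1]
    - [0, 0.04, -0.036, 0, 0, 0, -1]
    - [0, 0.04, -0.036, 0, 0, 0, -1]
    - [0, 0, 0, 0, 0, 0, -1]
    - [0, 0, 0, 0, 0, 0, -1]

```text
time_s: 25.62
eef_pos: [0.6068, 0.0411, 0.1625]
eef_rot: [0.657, 0.261, 0.657, -0.262]
wrist_force: [-0.6, -0.6, -1.0]
opening: 0.146
```

```bash
python3 p.py .608 .046 .119 46.5; python3 - <<'E'
from h import *
o,c=shot("t4");W=wrist_cloud(c,o);P=rot(o).inv().apply((W-o["eef_pos"]).reshape(-1,3)).reshape(W.shape)
m=(P[...,0]>.005)&(P[...,0]<.03)&(abs(P[...,1])<.03)&(P[...,2]<.05)&(P[...,2]>-.02);q=P[m];print(m.sum(),np.round(q.min(0),4),np.round(q.max(0),4),np.round(np.median(q,0),4))
m&=(P[...,2]>.017)&(P[...,2]<.04)
u=np.where(m);q=P[m];print(len(q),np.round(q.min(0),4),np.round(q.max(0),4));A=np.c_[q[:,1:],np.ones(len(q))];print(np.linalg.lstsq(A,q[:,0],rcond=None)[0])
E
```

```text
25.62 [0.6068 0.0411 0.1625] yaw 46.6 tilt [-0.0002 -0.0005] op 0.146 F [-0.6 -0.6 -1. ] q6 -0.94
(array([ 0.0435,  0.0044, -0.0025]), array([0.1 , 0.01, 0.03]))
532 [ 0.005  -0.0165 -0.0117] [0.0216 0.0181 0.0365] [ 0.0121 -0.0004  0.    ]
72 [ 0.0145 -0.0077  0.0305] [0.017  0.008  0.0365]
[0.00559771 0.00182491 0.01557003]
```

View pics/t4.png

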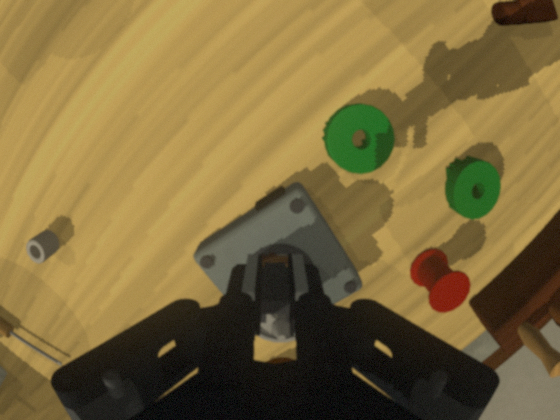

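Call:
drive_tool:
  increments:
    - [0, 0.0045, -0.0045, 0, 0, 0, -1]
    - [0.02, 0, 0, 0, 0, 0, -1]
    - [0.0235, 0, 0, 0, 0, 0, -1]
    - [0, 0, 0, 0, 0, 0, -1]
    - [0, 0, 0, 0, 0, 0, -1]

```text
time_s: 26.3
eef_pos: [0.6068, 0.0474, 0.119]
eef_rot: [0.657, 0.262, 0.657, -0.262]
wrist_force: [1.2, 0.7, -0.5]
opening: 0.144
```

```bash
python3 p.py .6447 .0115 .119 46.5; python3 - <<'E'
from h import *
o,c=shot("t5","scene")
cv2.imwrite("pics/t5c.png",cv2.resize(c["img"][150:300,230:390][:,:,::-1],(640,600),interpolation=cv2.INTER_CUBIC))
E
```

```text
26.3 [0.6068 0.0474 0.119 ] yaw 46.53 tilt [-0.0002 -0.    ] op 0.144 F [ 1.2  0.7 -0.5] q6 -0.93
(array([-0.    ,  0.    ,  0.0522]), array([ 0.03, -0.01,  0.01]))
```

View pics/t5c.png

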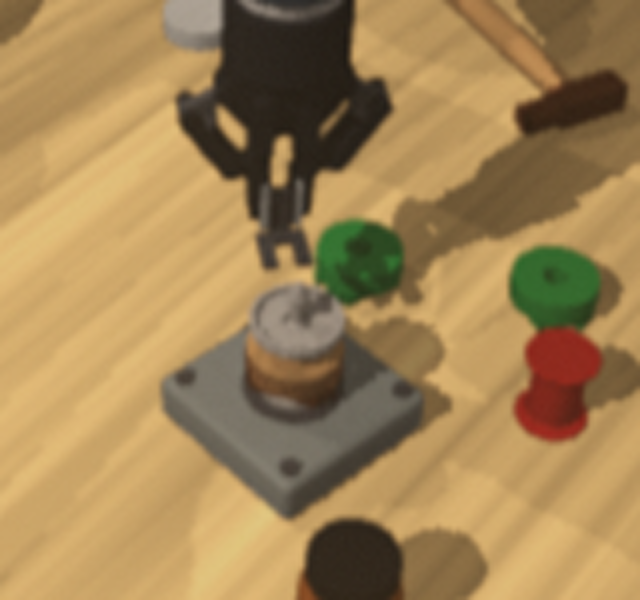

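Call:
drive_tool:
  increments:
    - [0, 0, 0.012, 0, 0, 0, -1]
    - [0, 0, 0.012, 0, 0, 0, -1]
    - [0, 0, 0.01, 0, 0, 0, -1]
    - [0, 0, 0, 0, 0, 0, -1]

```text
time_s: 26.85
eef_pos: [0.6322, 0.0234, 0.1192]
eef_rot: [0.657, 0.262, 0.657, -0.262]
wrist_force: [-0.1, 0.2, -1.1]
opening: 0.145
```

```bash
python3 p.py .6447 .0115 .119 46.5; python3 - <<'E'
from h import *
o,c=shot("t6")
cv2.imwrite("pics/t6c.png",np.clip(cv2.resize(c["img"][210:370,200:360][:,:,::-1],(600,600),interpolation=cv2.INTER_CUBIC)*1.5,0,255).astype(np.uint8))
E
```

```text
26.85 [0.6322 0.0234 0.1192] yaw 46.49 tilt [ 0.0005 -0.0001] op 0.145 F [-0.1  0.2 -1.1] q6 -0.96
(array([0.0002, 0.    , 0.0172]), array([-0.01,  0.03, -0.01]))
```

View pics/t6c.png

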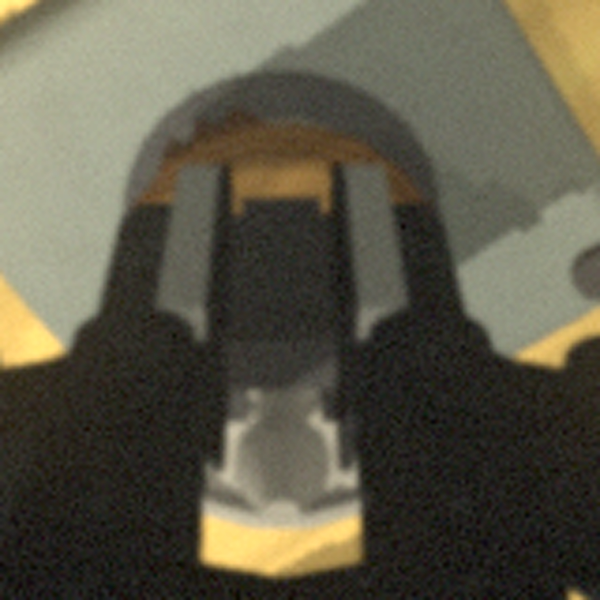

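Spindle head is centred ahead of the slot, around (280,430) in the crop. Continuing the slide.

Call:
drive_tool:
  increments:
    - [0, 0, 0.006, 0, 0, 0, -1]
    - [0, 0, 0.006, 0, 0, 0, -1]
    - [0, 0, 0.004, 0, 0, 0, -1]
    - [0, 0, 0, 0, 0, 0, -1]
    - [0, 0, 0, 0, 0, 0, -1]

```text
time_s: 27.52
eef_pos: [0.6429, 0.0134, 0.119]
eef_rot: [0.657, 0.262, 0.657, -0.262]
wrist_force: [1.0, -0.2, -0.9]
opening: 0.148
```

```bash
python3 p.py .6447 .0115 .111 46.5
```

```text
27.52 [0.6429 0.0134 0.119 ] yaw 46.56 tilt [-0.0003  0.0001] op 0.148 F [ 1.  -0.2 -0.9] q6 -0.98
(array([ 0.008 , -0.0001,  0.0026]), array([ 0.06, -0.01,  0.01]))
```

Call:
drive_tool:
  increments:
    - [0, 0, 0.002, 0, 0, 0, -1]
    - [0, 0, 0, 0, 0, 0, -1]
    - [0.004, 0, 0, 0, 0, 0, -1]
    - [0.003, 0, 0, 0, 0, 0, -1]
    - [0, 0, 0, 0, 0, 0, -1]
    - [0, 0, 0, 0, 0, 0, -1]

```text
time_s: 28.28
eef_pos: [0.6445, 0.0119, 0.112]
eef_rot: [0.657, 0.262, 0.657, -0.262]
wrist_force: [-0.6, -0.1, -0.8]
opening: 0.144
```

```bash
python3 p.py .6447 .0115 .111 46.5
```

```text
28.27 [0.6445 0.0119 0.112 ] yaw 46.56 tilt [-0.0001 -0.    ] op 0.144 F [-0.6 -0.1 -0.8] q6 -0.98
(array([ 0.001 , -0.0002,  0.0004]), array([ 0.06, -0.  ,  0.  ]))
```

Call:
drive_tool:
  increments:
    - [0.0008, 0, 0, 0, 0, 0, -1]
    - [0, 0, 0, 0, 0, 0, -0.3]
    - [0, 0, 0, 0, 0, 0, 0.2]
    - [0, 0, 0, 0, 0, 0, 0.2]
    - [-0.04, 0, 0, 0, 0, 0, 0.2]
    - [-0.05, 0, 0, 0, 0, 0, 0.2]
    - [0, 0, -0.02, 0, 0, 0, 0.6]
    - [0, 0, 0, 0, 0, 0, 0.6]
    - [0, 0, 0, 0, 0, 0, 0.6]

```text
time_s: 29.4
eef_pos: [0.6298, 0.0255, 0.2005]
eef_rot: [0.657, 0.261, 0.657, -0.262]
wrist_force: [0.7, -0.3, -0.8]
opening: 0.797
```

```bash
python3 - <<'E'
from h import *
o,c=shot("f1");W=wrist_cloud(c,o);print(o["time_s"],o["eef_pos"],o["wrist_force"],o["opening"])
ax=np.array([.66,-.003]);near=np.hypot(W[...,0]-.66,W[...,1]+.003)<.035
m=near&(W[...,2]>.122)&(W[...,2]<.13)&(np.hypot(W[...,0]-.647,W[...,1]-.009)<.02);q=W[m];print("tab",m.sum(),np.median(q,0),cv2.minAreaRect(q[:,:2].astype(np.float32)))
d=c["img"].astype(int).max(-1)
m=near&(W[...,2]>.088)&(W[...,2]<.1);q=W[m];print("all",m.sum(),cv2.minEnclosingCircle(q[:,:2].astype(np.float32)))
m2=m&(d<55)&(np.hypot(W[...,0]-.66,W[...,1]+.003)<.022);q=W[m2];print("dark plate",m2.sum(),np.median(q,0),np.percentile(q[:,2],[10,90]));A=np.c_[q[:,:2]-ax,np.ones(len(q))];print(np.linalg.lstsq(A,q[:,2],rcond=None)[0])
cv2.imwrite("pics/f1c.png",np.clip(cv2.resize(c["img"][180:340,190:350][:,:,::-1],(600,600),interpolation=cv2.INTER_CUBIC)*1.5,0,255).astype(np.uint8))
o,c=shot("f2","scene");cv2.imwrite("pics/f2c.png",cv2.resize(c["img"][190:290,250:370][:,:,::-1],(720,600),interpolation=cv2.INTER_CUBIC))
E
```

```text
29.4 [0.62975369 0.02547593 0.20045714] [ 0.7034939  -0.30365885 -0.84752884] 0.7969734680608522
tab 254 [0.64628572 0.01005045 0.12635499] ((0.6523740887641907, 0.004351451061666012), (0.014072136022150517, 0.02398533560335636), 47.350921630859375)
all 2852 ((0.6595920920372009, -0.0028930853586643934), 0.029183557257056236)
dark plate 233 [0.65877945 0.01157925 0.09561403] [0.09380916 0.09687908]
[-0.00676217 -0.00268104  0.09549474]
```

View pics/f1c.png

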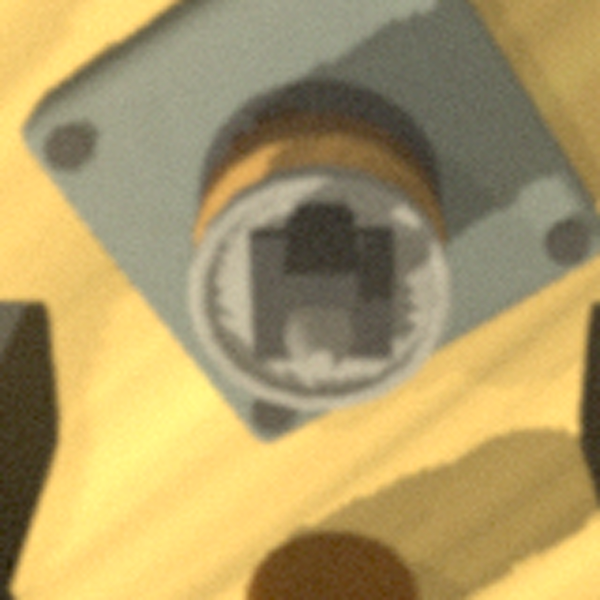

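View pics/f2c.png

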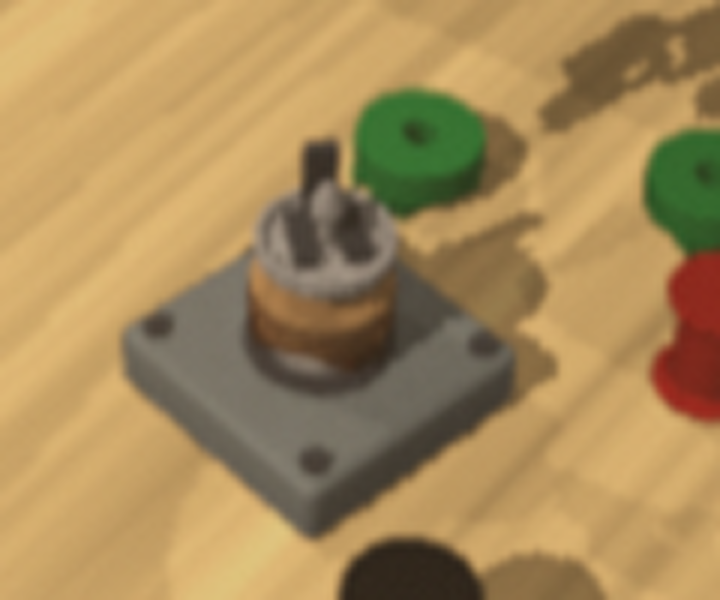

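```bash
python3 -c "
from bench import hand_in
print(hand_in())"
```

```text
the job is handed in; nothing more can be done
None
```

The full stack is on the spindle: wheel, short spacer, washer with recess up, and the retainer lying in the recess. I handed it in with the gripper open and clear, at about 29.5 s of the 72 s allowed; the hand-in gives no verdict.

**What I did:**
- I measured the cross pin at about 17.5° and the wheel's slots at about 78.5°. I turned the wheel 29° before lowering it, and it dropped over the pin without force.
- The spacer and washer went on next. I then slid the retainer in under the head along its slot, lowered it and let go.

**Last checks (measured above the bench):**

| Part | Measured | Expected | Horizontal position |
|---|---|---|---|
| Wheel top | 71.7 mm | 72 mm | centred within about 1 mm |
| Spacer top | 85.5 mm | 86 mm | centred within about 1 mm |
| Washer rim | 93.4 mm | 95 mm | centred within about 1 mm |
| Retainer plate top | 95.6 mm | 96 mm | within about 1 mm of home, from the gripper pose before release |
| Retainer tab top | 126.4 mm | 127 mm | – |

- **Washer rim:** it read 1.6 mm low, probably because recess-floor pixels were mixed in. I took the retainer's correct height as confirmation.
- **Wheel grasp:** my first grasp was too high and off centre, so I opened and gripped it again. Nothing else needed redoing.
- **Bystanders:** I touched none of the bystanders or the green look-alikes, and they looked unmoved in the last pictures they appear in. I did not re-measure their positions.

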